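# Pack a label roll and two bottles into a tight open-fronted tray

### The arm

A 6-joint arm with a two-finger parallel gripper is mounted at the origin on a cart in front of the work surface, level with it; the furniture and walls round the work are solid. World frame = base frame: x ahead of the robot, y to its left, z up, the work surface at z = 0. Lengths are in m, angles in rad, forces in N, time in s.
With the tool pointing down it reaches from about 0.375 to 0.9 m from the base axis. Payload 3.1 kg.
Tool frame: the origin (TCP) lies at the very end of the fingers, on their centre line; the grasp point (between the pads) lies 19 mm behind it; z points along the fingers, y is the direction in which the jaws open and shut (so a half turn about z gives the same grasp; the last joint's range is limited). The gripper opens to 85 mm and grips with 20 to 120 N. Pads are 22 mm wide; open, the fingers measure 114 mm over their backs; the gripper's body (76 mm by 85 mm) begins 54 mm behind the grasp point. The pads swing forward as they close: fully open they stand 13 mm farther back than shut.
Start: joints at [1.022, 0.527, 1.433, -0, 1.181, -0.178], TCP at [0.226, 0.583, 0.231] pointing down, gripper open.
Joint ranges: [-3.08, 3.08], [-0.75, 2.2], [0.22, 2.44], [-1.43, 4.57], [0, 2.65], [-2.85, 2.85]. Speed limits (rad/s): [2.79, 2.79, 3.14, 3.14, 3.14, 3.14].

### API

Orientations are given as a unit quaternion [x, y, z, w].
In Python, from station import manip gives the robot as it stands.
- The arm moves only by the tool send_rows, never from a script. Its argument "motion" is a list of rows, each an object with "gripper": the finger opening in mm, from 0 to 85.4; "travel": the shift along the tool's x, y, z in mm, a list of three; "rotation": the turn, a rotation vector about the tool's x, y, z in degrees, a list of three. In form: [{"gripper": gripper, "travel": [x, y, z], "rotation": [ax, ay, az]}, ...]. A call has 1 to 12 rows; each row shifts and turns the commanded pose from where the row before left it, along the tool's axes as they then stand; what a row does not reach is not made up. A row lasts 1/12 s, in which the tool goes at most 41.7 mm and 7.16 degrees, less where a joint would pass 70% of its speed; a pose out of reach is approached as far as the arm can. A call is refused whole if a number of a shift passes 41.7 or a number of a turn 7.16, either way. A call with a gripper value outside its range is refused whole. The fingers move at their own pace and stop on an object; "newtons" is the grip in N (left out, the last holds). Time passes only in rows, so rows that do not move let the fingers close. It gives the time, the measured TCP pose, the force and the opening at its end, in the units of the state.
- manip.sense(): the state, without advancing time (a new reading comes with each control period).
- manip.snapshot(name): name is "side" or "top"; returns the picture (420x560x3 uint8, red, green, blue); there is no depth.
- manip.calibration(name): a dict with "fx", "fy", "cx", "cy" (pixels), "k1" (the pictures are not rectified: a ray, as slopes to the right and down, at radius r is drawn at 1 + k1 r^2 times it, then the intrinsics apply), "cam_to_world" (4x4, takes a point from camera to world coordinates). Camera axes: x right, y down, z forward; pixel columns grow to the right and rows downward; lengths in m; the calibration is good to about 2 mm. A picture is of the moment at which its call begins. calibration takes no time and is no camera call.
- manip.sign_off(): hands the job in, once; it reports no verdict.
The state is a dict: "t": time; "q": joint angles; "qd": joint speeds; "tau": joint torques, N m; "tcp_pos": TCP position; "tool_rot": TCP orientation; "force": force on the tool from outside, world axes, zero at the start; "ft_torque": the same for the moment, N m; "finger_gap": opening from 0.0 (shut) to 1.0 (fully open).
Only numpy, scipy, OpenCV 4.12 (cv2) and the standard library are available. Lean on these libraries where they do the work, as an engineer would, in place of code of your own. Each camera call takes 0.05 s, during which the arm holds its last target. There are 200 camera calls.

### The job

Pack the shallow three-walled tray: slide the big label roll along the worktop, without lifting it, in through the tray's open side and right up to the back wall. Then stand the two closed bottles (the dropper bottle and the screw-capped one) upright side by side in front of it and press them in snugly, so that nothing sticks out past the tray's open edge. Leave the two empty uncapped bottles standing where they are.

Things in the scene. Friction and masses are not known exactly. Their poses are not given: they have to be found in the camera images.
- tray: shallow grey plastic tray fixed to the worktop, open on top and on one side; inside 126 mm long (x) by 106 mm wide (y), walls 25 mm high, 4 mm thick (7 mm at the rim). Origin: centre of the inside, at worktop height. x points inward, from the open side (x = -63 mm) to the back wall's inner face (x = +63); side walls' inner faces at y = -53 and +53. The floor is film-thin, without a step: things slide in
- tray_mouth (a point): middle of the tray's open side, at worktop height; axes as the tray's. With the roll against the back wall, a bottle that touches both the roll and a side wall has its centre 20 mm inside this open edge and 36 mm to the side (y = +36 or -36 mm): about 4 mm to spare
- roll_center (a point): centre (half-way up) of a roll of printed labels standing flat on its end: 100 mm across, 60 mm high, 0.26 to 0.48 kg, too wide for the gripper. Its core is plugged with card: no finger can enter. It slides when pushed with a few newtons; a single pushing point slips off its round side, two spread fingertips keep it centred. Its z axis is the upright axis; turning about it means nothing.
- capped_bottle_center (a point): centre (half-way up) of an amber glass bottle with a black screw cap and a label: 33 mm across, 68 mm high, shoulders above about 48 mm, cap 24 mm across, 70 g. To be packed. It tips over if pushed high up while it stands free; push it low. Its z axis is the upright axis; turning about it means nothing.
- dropper_bottle_center (a point): centre (half-way up) of an amber glass dropper bottle with a tall black rubber bulb: 33 mm across, 94 mm high in all, glass body straight up to about 48 mm, black screw collar 24 mm across from 51 to 66 mm up, bulb 16 mm across above it, 70 g. To be packed. Mind that the tall bulb may meet the palm of a gripper that reaches low; the collar can be gripped. Push it low. Its z axis is the upright axis; turning about it means nothing.
- empty_bottle_1_center (a point): centre (half-way up) of one empty amber bottle without a cap, 33 mm across, 62 mm high: bystander, to be left standing where it is. Its z axis is the upright axis; turning about it means nothing.
- machine_front (a point): middle of the front lower edge of the label machine that stands fixed on the worktop behind the work; the machine is 192 mm wide there, along world y, and reaches from this edge away from the robot. Do not run into it
- empty_bottle_2_center (a point): centre (half-way up) of the other empty amber bottle without a cap, 33 mm across, 62 mm high: bystander, to be left standing where it is. Its z axis is the upright axis; turning about it means nothing.
Things that resemble listed ones, but are neither listed nor needed, are in the scene too. Leave any blue look-alike of the part that bears dropper_bottle_center alone. Leave any red look-alike of the part that bears capped_bottle_center alone.

How it is judged:
By the outcome, as a careful person would: the job done as asked, in the order asked, and still so for the second after the job is handed in, with the robot touching nothing.
It also fails if it takes over 72 s, if anything falls off the work surface, if the arm or the gripper's body presses on something with over 40 N, if the wrist force passes 120 N, or if a joint passes its speed limit or range.

## Working session

There is one attempt and no reset: what is moved stays moved. The work goes in short steps, Python scripts to look and compute and a tool call to move; the robot and the scene stay as the last step left them, time stands still between calls to the robot, and variables do not carry over. Pictures are saved under pics/ and viewed, about 8 in all and at most 12, crops included, and the job is handed in when it is done.

Besides the shell and the picture viewer there is one more tool, called after ">>>" by a JSON object that holds its "method" and its "body". send_rows: Moves the arm, as the interface text tells. Its arguments: {"type":"object","properties":{"motion":{"type":"array","items":{"type":"object","properties":{"gripper":{"type":"number"},"travel":{"type":"array","items":{"type":"number"}},"rotation":{"type":"array","items":{"type":"number"}}}}},"newtons":{"type":"number"}},"required":["motion"]}

```bash
mkdir -p pics; ls; python3 - <<'E'
from station import manip
import cv2,numpy as np
for n in("top","side"):
    cv2.imwrite(f"pics/{n}0.png",manip.snapshot(n)[:,:,::-1])
    c=manip.calibration(n);print(n,{k:(np.round(v,4).tolist()) for k,v in c.items()})
s=manip.sense();print(s)
E
```

```text
pics
top {'fx': 524.6847, 'fy': 524.6847, 'cx': 281.1753, 'cy': 207.4727, 'k1': -0.096, 'cam_to_world': [[-0.0078, -0.9543, 0.2986, 0.029], [-0.9999, 0.0048, -0.0107, 0.0813], [0.0088, -0.2987, -0.9543, 1.7113], [0.0, 0.0, 0.0, 1.0]]}
side {'fx': 544.209, 'fy': 544.209, 'cx': 280.7722, 'cy': 221.9171, 'k1': -0.1416, 'cam_to_world': [[0.988, -0.1085, 0.1101, 0.3578], [-0.1527, -0.5755, 0.8035, -1.0452], [-0.0239, -0.8106, -0.5851, 0.8478], [0.0, 0.0, 0.0, 1.0]]}
{'t': 0.1, 'q': array([ 1.02250566e+00,  5.28390401e-01,  1.43380518e+00, -1.16202850e-05,
        1.18141303e+00, -1.78522787e-01]), 'qd': array([ 0.00123752, -0.00104955, -0.00166302, -0.00047172,  0.00033612,
        0.00146221]), 'tau': array([ 1.91263052e-04, -4.43303955e+01, -1.78586411e+01, -1.95500552e-04,
        3.98400807e-03, -2.44686430e-05]), 'tcp_pos': array([0.22551123, 0.58218507, 0.23041105]), 'tool_rot': array([ 1.83830184e-01,  9.82957500e-01, -9.44058288e-04, -3.53274358e-04]), 'force': array([-0.23095895,  0.43264936, -0.83514638]), 'ft_torque': array([-0.05709479,  0.04861544,  0.03536973]), 'finger_gap': 0.9987210967102165}
```

View pics/top0.png

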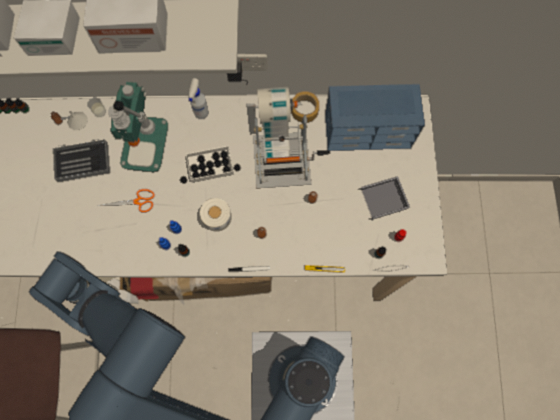

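View pics/side0.png

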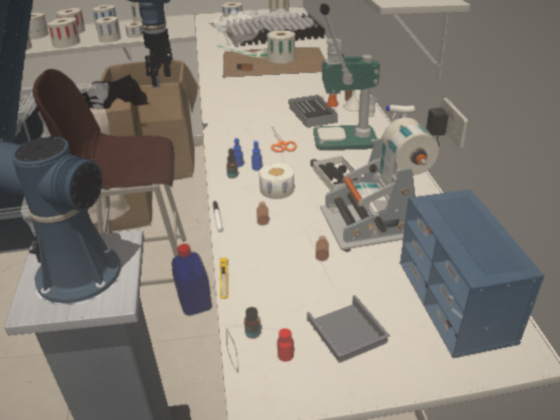

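Top view: roll (214,213), tray (384,198), empties (312,197) and (262,232), and fixed machine about (283,185). Dropper candidates are (183,250) black, (175,227) blue and (164,243) blue; black/amber at (183,250) fits. Capped candidates are (380,252) black and (400,235) red; black at (380,252) fits. I'll confirm both in an enlarged crop.

```bash
cat > h.py <<'E'
import cv2,numpy as np
from scipy.spatial.transform import Rotation as R
from station import manip
def ray(n,u,v):
    c=manip.calibration(n);x=np.array([(u-c["cx"])/c["fx"],(v-c["cy"])/c["fy"]])
    K=np.eye(3); p=cv2.undistortPoints(np.array([[x]],float),K,np.array([c["k1"],0,0,0.]))[0,0]
    T=np.array(c["cam_to_world"]);return T[:3,3],T[:3,:3]@np.array([p[0],p[1],1])
def onz(n,u,v,z):
    o,d=ray(n,u,v);return o+d*(z-o[2])/d[2]
def proj(n,P):
    c=manip.calibration(n);T=np.array(c["cam_to_world"]);p=T[:3,:3].T@(np.array(P,float)-T[:3,3]);x=p[:2]/p[2]
    x=x*(1+c["k1"]*(x@x));return np.array([c["fx"]*x[0]+c["cx"],c["fy"]*x[1]+c["cy"]])
def crop(n,box,k,f,im=None):
    im=manip.snapshot(n) if im is None else im
    x0,y0,x1,y1=box
    return cv2.resize(im[y0:y1,x0:x1],None,fx=k,fy=k,interpolation=cv2.INTER_CUBIC)
E
python3 - <<'E'
from h import *
t=cv2.imread("pics/top0.png");s=cv2.imread("pics/side0.png")
a=crop("",(150,180,250,270),4,0,t);b=crop("",(350,170,450,270),4,0,t)[:360]
c=crop("",(200,120,300,180),4,0,s);d=crop("",(230,285,330,345+15),4,0,s)[:300]
e=np.vstack([np.hstack([a,b]),np.hstack([c,d[:240]])]);cv2.imwrite("pics/c1.png",e);print(e.shape)
for nm,p,z in(("roll",(214.5,212),.06),("trayc",(384,198),.0),("drop",(183,250),.08),("cap",(380,252),.06),("e1",(312,197),.05),("e2",(262,232),.05),("mach",(283,187),0)):print(nm,onz("top",*p,z).round(3))
E
```

```text
(600, 800, 3)
roll [0.531 0.282 0.06 ]
trayc [ 0.597 -0.294  0.   ]
drop [0.399 0.377 0.08 ]
cap [ 0.393 -0.255  0.06 ]
e1 [ 0.585 -0.041  0.05 ]
e2 [0.465 0.126 0.05 ]
mach [0.639 0.055 0.   ]
```

View pics/c1.png

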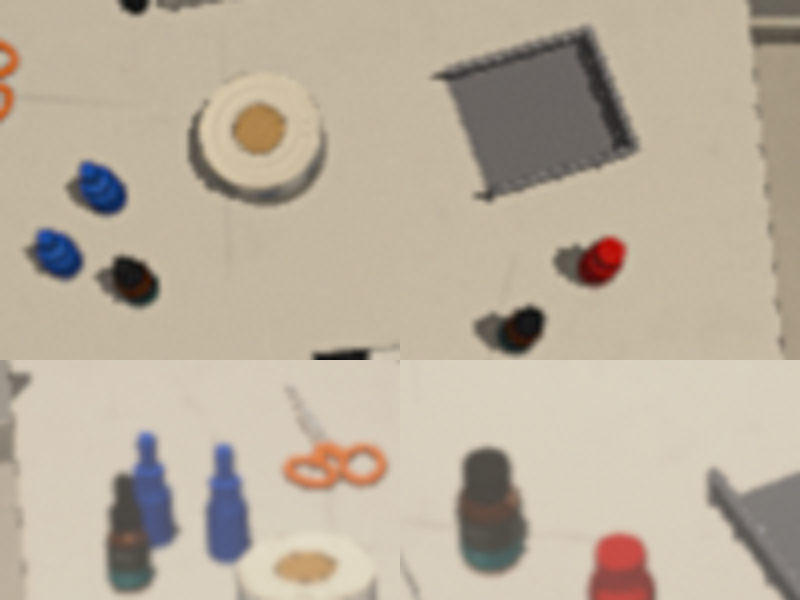

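The crop confirms dropper = (183,250) and capped = (380,252), both amber with black tops. The tray opens toward +y: the open-edge rim ends are at about (360.5,189) and (372,219). Next I'll measure everything more finely in both views.

```bash
python3 - <<'E'
from h import *
t=cv2.imread("pics/top0.png");s=cv2.imread("pics/side0.png")
def comp(im,box,f):
    x0,y0,x1,y1=box;k=8
    c=cv2.resize(im[y0:y1,x0:x1],None,fx=k,fy=k,interpolation=cv2.INTER_CUBIC)
    m=f(c).astype(np.uint8);cs,_=cv2.findContours(m,0,1);c0=max(cs,key=cv2.contourArea)
    return (c0[:,0,:]-3.5)/k+[x0,y0],c0
g=lambda c:c.max(2)<135
for n,im,box in(("top",t,(352,168,420,228)),("side",s,(300,290,395,365))):
    P,c=comp(im,box,g);h=cv2.convexHull(P.astype(np.float32))
    for e in (.5,1,1.5,2,3):
        a=cv2.approxPolyDP(h,e,True)[:,0]
        if len(a)<=6:break
    for p in a: print(n,p.round(1),"z25",onz(n,*p,.025)[:2].round(4),"z0",onz(n,*p,0)[:2].round(4))
x=crop("",(300,290,395,365),8,0,s);cv2.imwrite("pics/c2.png",x)
# bright tops / caps
hsv=lambda c:cv2.cvtColor(c,cv2.COLOR_BGR2HSV)
for nm,n,im,box,f in(("rolltop","top",t,(192,190,240,235),lambda c:c.min(2)>500),
  ("card","top",t,(205,203,224,222),lambda c:hsv(c)[...,1]>110),("card","side",s,(262,165,292,185),lambda c:hsv(c)[...,1]>85),
  ("drop","top",t,(174,240,194,259),lambda c:c.max(2)<75),("cap","top",t,(368,242,390,262),lambda c:c.max(2)<75),
  ("dropS","side",s,(222,145,242,180),lambda c:c.max(2)<110),("capS","side",s,(238,303,268,338),lambda c:c.max(2)<110),
  ("e1","top",t,(303,188,322,207),lambda c:hsv(c)[...,1]>110),("e2","top",t,(253,223,271,242),lambda c:hsv(c)[...,1]>110),
  ("e1S","side",s,(310,232,335,264),lambda c:hsv(c)[...,1]>85),("e2S","side",s,(250,198,275,228),lambda c:hsv(c)[...,1]>85),):
    try:
        P,c=comp(im,box,f);print(nm,n,P.mean(0).round(1),P.min(0).round(1),P.max(0).round(1))
    except ValueError: pass
E
```

```text
top [396.9 176.9] z25 [ 0.6652 -0.3385] z0 [ 0.6746 -0.3447]
top [408.8 206.8] z25 [ 0.5568 -0.3711] z0 [ 0.5646 -0.3778]
top [399.1 211.6] z25 [ 0.5401 -0.3363] z0 [ 0.5477 -0.3425]
top [369.1 219.1] z25 [ 0.5144 -0.2325] z0 [ 0.5216 -0.2372]
top [358.1 188.6] z25 [ 0.6231 -0.201 ] z0 [ 0.6319 -0.2052]
side [354.3 296.1] z25 [ 0.6277 -0.217 ] z0 [ 0.6359 -0.1919]
side [387.8 334.7] z25 [ 0.6653 -0.3387] z0 [ 0.6747 -0.3173]
side [387.1 340.1] z25 [ 0.6595 -0.3523] z0 [ 0.6687 -0.3312]
side [338.7 361.6] z25 [ 0.5519 -0.3877] z0 [ 0.5578 -0.3677]
side [307.2 319.9] z25 [ 0.5134 -0.2686] z0 [ 0.5181 -0.245 ]
side [307.3 314.2] z25 [ 0.5168 -0.2523] z0 [ 0.5217 -0.2282]
card top [214.4 211.8] [208.3 206.1] [220.2 217.4]
card side [276.  171.3] [269.3 168.1] [282.8 174.4]
drop top [182.8 249.9] [177.2 244.1] [188.7 255.6]
cap top [379.3 252.1] [373.4 246.7] [385.1 257.4]
dropS side [231.7 163.5] [226.9 148.8] [237.4 176.7]
capS side [251.8 322.9] [244.7 307.3] [260.4 336.8]
e1 top [312.1 196.7] [307.8 191.4] [316.3 202.3]
e2 top [261.1 232.3] [256.8 227.2] [265.2 237.4]
e1S side [321.8 249.2] [316.4 239.3] [327.2 258.9]
e2S side [262.2 214.1] [257.3 204.8] [267.2 223.2]
```

View pics/c2.png

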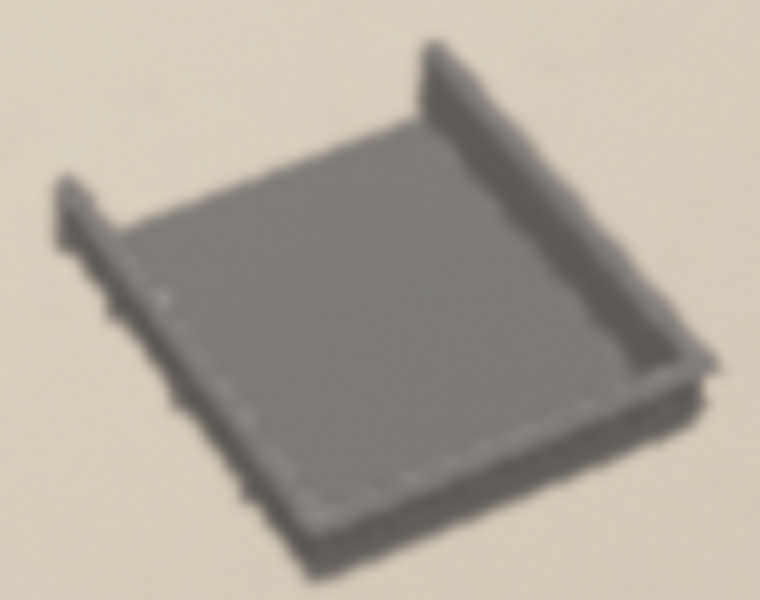

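```bash
python3 - <<'E'
from h import *
for l,u,v,z in(("far-open",354,295.5,.025),("near-open",308.5,312.3,.025),("near-back",339.3,356.5,.025),("far-back",389.5,335.2,.025),("floor far open",352.8,305,0),("nearback ground",339,362,0)):
    print(l,onz("side",u,v,z)[:2].round(4))
# two-view triangulation
def tri(a,b):
    o1,d1=ray("top",*a);o2,d2=ray("side",*b);d1/=np.linalg.norm(d1);d2/=np.linalg.norm(d2)
    A=np.c_[d1,-d2];s=np.linalg.lstsq(A,o2-o1,rcond=None)[0];p,q=o1+s[0]*d1,o2+s[1]*d2
    return ((p+q)/2).round(4),np.linalg.norm(p-q).round(4)
print("card",tri((214.4,211.8),(276,171.3)),onz("top",214.4,211.8,.06),onz("side",276,171.3,.06))
print("e1",tri((312.1,196.7),(321.8,249.2)));print("e2",tri((261.1,232.3),(262.2,214.1)))
print("drop",tri((182.8,249.9),(231.7,163.5)),"side bulbtop",onz("side",230.5,149,.094),"top",onz("top",181,247,.09))
print("cap",tri((379.3,252.1),(251.8,322.9)),"side captop",onz("side",251.8,310,.068),"top",onz("top",381.5,250,.066))
print("machine", tri((257,187),(339,244)),onz("top",257,187,0),onz("top",310,186,0))
E
```

```text
far-open [ 0.6275 -0.2152]
near-open [ 0.5203 -0.2473]
near-back [ 0.556  -0.3757]
far-back [ 0.6682 -0.3407]
floor far open [ 0.6254 -0.2188]
nearback ground [ 0.5581 -0.3689]
card (array([0.531 , 0.2826, 0.0601]), np.float64(0.0016)) [0.53188622 0.2826381  0.06      ] [0.53025737 0.28235475 0.06      ]
e1 (array([ 0.594 , -0.0429,  0.0238]), np.float64(0.0017))
e2 (array([0.4703, 0.1297, 0.0245]), np.float64(0.001))
drop (array([0.4094, 0.3846, 0.0414]), np.float64(0.0023)) side bulbtop [0.41039387 0.3785877  0.094     ] top [0.40659857 0.38175809 0.09      ]
cap (array([ 0.3995, -0.2596,  0.0281]), np.float64(0.0011)) side captop [ 0.40098487 -0.26261519  0.068     ] top [ 0.39856962 -0.25941718  0.066     ]
machine (array([ 0.6863,  0.1499, -0.1243]), np.float64(0.0055)) [0.63910928 0.1451725  0.        ] [ 0.64193907 -0.03838992  0.        ]
```

```bash
cat >> h.py <<'E'
def psi_of(s):
    x=R.from_quat(s["tool_rot"]).as_matrix()[:,0];return np.degrees(np.arctan2(x[1],x[0]))
def plan(wps,g,start=None):
    """wps: (x,y,z,psi,n) m/deg; psi = angle of tool x from above, tool down"""
    s=manip.sense();p,a=(np.array(s["tcp_pos"])*1e3,psi_of(s)) if start is None else start
    f=np.array(p,float);b=a;k=0
    for x,y,z,ps,n in wps:
        T=np.array([x,y,z])*1e3;f0=f.copy();b0=b
        for i in range(1,n+1):
            f=f0+(T-f0)*i/n;b=b0+(ps-b0)*i/n
            c,q=np.cos(np.radians(a)),np.sin(np.radians(a));X=np.array([[c,q,0],[q,-c,0],[0,0,-1]]) # rows: tool axes
            t=np.round(X@(f-p)*2)/2;r=np.round((a-b)*2)/2
            p=p+X.T@t;a=a-r
            print(('{"gripper":%d,"travel":[%g,%g,%g],"rotation":[0,0,%g]},'%((g,)+tuple(t+0.0)+(r+0.0,))));k+=1
            if k%12==0:print("--",p.round(0),round(a,1))
    print("end",p.round(1),round(a,1));return p,a
E
python3 - <<'E'
from h import *
s=manip.sense();print(psi_of(s),onz("top",175,227,.08),onz("top",164,243,.08))
plan([(.5215,.347,.15,98,15),(.5215,.347,.02,98,9)],60)
E
```

```text
158.81409487637828 [0.47512971 0.4062138  0.08      ] [0.42219236 0.43895425 0.08      ]
{"gripper":60,"travel":[-24,-7.5,5.5],"rotation":[0,0,4]},
{"gripper":60,"travel":[-24.5,-6,5],"rotation":[0,0,4]},
{"gripper":60,"travel":[-25,-4,5.5],"rotation":[0,0,4]},
{"gripper":60,"travel":[-25,-2,5.5],"rotation":[0,0,4]},
{"gripper":60,"travel":[-25,-0.5,5.5],"rotation":[0,0,4.5]},
{"gripper":60,"travel":[-25.5,1,5],"rotation":[0,0,4]},
{"gripper":60,"travel":[-25,3.5,5.5],"rotation":[0,0,4]},
{"gripper":60,"travel":[-24.5,5,5.5],"rotation":[0,0,4]},
{"gripper":60,"travel":[-24.5,6.5,5],"rotation":[0,0,4]},
{"gripper":60,"travel":[-24,8,5.5],"rotation":[0,0,4]},
{"gripper":60,"travel":[-23,10,5.5],"rotation":[0,0,4]},
{"gripper":60,"travel":[-22.5,11.5,5.5],"rotation":[0,0,4]},
-- [462. 394. 166.] 110.3
{"gripper":60,"travel":[-21.5,13,5],"rotation":[0,0,4]},
{"gripper":60,"travel":[-20.5,14.5,5.5],"rotation":[0,0,4.5]},
{"gripper":60,"travel":[-19.5,16.5,5.5],"rotation":[0,0,4]},
{"gripper":60,"travel":[0,0,14.5],"rotation":[0,0,0]},
{"gripper":60,"travel":[0,0,14.5],"rotation":[0,0,0]},
{"gripper":60,"travel":[0,0,14],"rotation":[0,0,0]},
{"gripper":60,"travel":[0,0,14.5],"rotation":[0,0,0]},
{"gripper":60,"travel":[0,0,14.5],"rotation":[0,0,0]},
{"gripper":60,"travel":[0,0,14.5],"rotation":[0,0,0]},
{"gripper":60,"travel":[0,0,14.5],"rotation":[0,0,0]},
{"gripper":60,"travel":[0,0,14.5],"rotation":[0,0,0]},
{"gripper":60,"travel":[0,0,14.5],"rotation":[0,0,0]},
-- [522. 347.  20.] 97.8
end [521.7 346.9  19.9] 97.8
```

>>> {"method": "send_rows", "body": {"motion": [{"gripper":60,"travel":[-24,-7.5,5.5],"rotation":[0,0,4]},{"gripper":60,"travel":[-24.5,-6,5],"rotation":[0,0,4]},{"gripper":60,"travel":[-25,-4,5.5],"rotation":[0,0,4]},{"gripper":60,"travel":[-25,-2,5.5],"rotation":[0,0,4]},{"gripper":60,"travel":[-25,-0.5,5.5],"rotation":[0,0,4.5]},{"gripper":60,"travel":[-25.5,1,5],"rotation":[0,0,4]},{"gripper":60,"travel":[-25,3.5,5.5],"rotation":[0,0,4]},{"gripper":60,"travel":[-24.5,5,5.5],"rotation":[0,0,4]},{"gripper":60,"travel":[-24.5,6.5,5],"rotation":[0,0,4]},{"gripper":60,"travel":[-24,8,5.5],"rotation":[0,0,4]},{"gripper":60,"travel":[-23,10,5.5],"rotation":[0,0,4]},{"gripper":60,"travel":[-22.5,11.5,5.5],"rotation":[0,0,4]}]}}

```text
t: 1.1
tcp_pos: [0.4631, 0.3933, 0.1661]
tool_rot: [0.573, 0.82, -0.0, -0.0]
force: [0.7, 0.3, -0.3]
finger_gap: 0.704
```

>>> {"method": "send_rows", "body": {"motion": [{"gripper":60,"travel":[-21.5,13,5],"rotation":[0,0,4]},{"gripper":60,"travel":[-20.5,14.5,5.5],"rotation":[0,0,4.5]},{"gripper":60,"travel":[-19.5,16.5,5.5],"rotation":[0,0,4]},{"gripper":60,"travel":[0,0,14.5],"rotation":[0,0,0]},{"gripper":60,"travel":[0,0,14.5],"rotation":[0,0,0]},{"gripper":60,"travel":[0,0,14],"rotation":[0,0,0]},{"gripper":60,"travel":[0,0,14.5],"rotation":[0,0,0]},{"gripper":60,"travel":[0,0,14.5],"rotation":[0,0,0]},{"gripper":60,"travel":[0,0,14.5],"rotation":[0,0,0]},{"gripper":60,"travel":[0,0,14.5],"rotation":[0,0,0]},{"gripper":60,"travel":[0,0,14.5],"rotation":[0,0,0]},{"gripper":60,"travel":[0,0,14.5],"rotation":[0,0,0]}]}}

```text
t: 2.1
tcp_pos: [0.5217, 0.3473, 0.0196]
tool_rot: [0.657, 0.754, -0.0, -0.0]
force: [0.4, -0.2, 0.6]
finger_gap: 0.702
```

```bash
cat > push.py <<'E'
from h import *
from scipy.interpolate import make_smoothing_spline, CubicSpline
Y=np.array([.2826,.20,.13,.05,0,-.04,-.09,-.1359,-.183,-.231,-.295])
lin=lambda y:.5739-.288*((y+.231)/.9576)
X=np.array([.531,.545,.545,.521,.510,.5145]+[lin(y) for y in Y[6:]])
X[6]-=.001
sp=CubicSpline(-Y,X)
def C(y): return np.array([sp(-y),y])
def H(y):
    d=sp(-y,1);return np.degrees(np.arctan2(-1,d))
E
python3 - <<'E'
from push import *
e1=np.array([.594,-.043]);e2=np.array([.470,.130])
ys=[.2826];
step=.012
while ys[-1]>-.17: ys.append(ys[-1]-step*abs(np.sin(np.radians(H(ys[-1])))))
ys=np.array(ys);cs=np.array([C(y) for y in ys]);print(min(np.linalg.norm(cs-e1,axis=1)),min(np.linalg.norm(cs-e2,axis=1)),max(cs[:,0]))
print([(round(y,3),round(float(C(y)[0]),3),round(float(H(y)))) for y in ys[::4]])
hs=np.array([H(y) for y in ys]);hs=np.convolve(np.pad(hs,3,mode="edge"),np.ones(7)/7,"valid")
w=[]
for c,h in zip(cs,hs):
    p=c-.051*np.array([np.cos(np.radians(h)),np.sin(np.radians(h))]);w.append((p[0],p[1],.02,h+180,1))
plan(w,60)
E
```

```text
0.07541936946426639 0.07348725591294712 0.5562738825972545
[(np.float64(0.283), 0.531, -81), (np.float64(0.235), 0.539, -80), (np.float64(0.188), 0.546, -85), (np.float64(0.14), 0.546, -96), (np.float64(0.093), 0.536, -108), (np.float64(0.048), 0.52, -108), (np.float64(0.001), 0.51, -93), (np.float64(-0.047), 0.516, -75), (np.float64(-0.092), 0.531, -71), (np.float64(-0.138), 0.546, -73)]
{"gripper":60,"travel":[-14.5,-1,-0.5],"rotation":[0,0,-1.5]},
{"gripper":60,"travel":[-12,0,0],"rotation":[0,0,-0.5]},
{"gripper":60,"travel":[-12,-0.5,0],"rotation":[0,0,0]},
{"gripper":60,"travel":[-12,0.5,0],"rotation":[0,0,0]},
{"gripper":60,"travel":[-12,0.5,0],"rotation":[0,0,0.5]},
{"gripper":60,"travel":[-12,0.5,0],"rotation":[0,0,0.5]},
{"gripper":60,"travel":[-12,1,0],"rotation":[0,0,1]},
{"gripper":60,"travel":[-12,1.5,0],"rotation":[0,0,1.5]},
{"gripper":60,"travel":[-12,1.5,0],"rotation":[0,0,2]},
{"gripper":60,"travel":[-12,2,0],"rotation":[0,0,2]},
{"gripper":60,"travel":[-12,2,0],"rotation":[0,0,3]},
{"gripper":60,"travel":[-12,2.5,0],"rotation":[0,0,2.5]},
-- [550. 203.  20.] 86.8

[... 992 characters left out ...]
tion":[0,0,-3]},
{"gripper":60,"travel":[-12.5,-1,0],"rotation":[0,0,-2.5]},
{"gripper":60,"travel":[-12,-1,0],"rotation":[0,0,-1.5]},
{"gripper":60,"travel":[-12,-0.5,0],"rotation":[0,0,-0.5]},
{"gripper":60,"travel":[-12,0,0],"rotation":[0,0,-0.5]},
{"gripper":60,"travel":[-12,0.5,0],"rotation":[0,0,0]},
{"gripper":60,"travel":[-12,0,0],"rotation":[0,0,0.5]},
{"gripper":60,"travel":[-12,0.5,0],"rotation":[0,0,0.5]},
-- [527. -78.  20.] 107.3
{"gripper":60,"travel":[-12,0,0],"rotation":[0,0,0]},
{"gripper":60,"travel":[-12,0,0],"rotation":[0,0,0.5]},
{"gripper":60,"travel":[-12,0.5,0],"rotation":[0,0,0]},
{"gripper":60,"travel":[-12,0,0],"rotation":[0,0,0]},
end [ 541.8 -123.7   20.1] 106.8
```

>>> {"method": "send_rows", "body": {"motion": [{"gripper":60,"travel":[-14.5,-1,0],"rotation":[0,0,-1.5]},{"gripper":60,"travel":[-12,0,0],"rotation":[0,0,-0.5]},{"gripper":60,"travel":[-12,-0.5,0],"rotation":[0,0,0]},{"gripper":60,"travel":[-12,0.5,0],"rotation":[0,0,0]},{"gripper":60,"travel":[-12,0.5,0],"rotation":[0,0,0.5]},{"gripper":60,"travel":[-12,0.5,0],"rotation":[0,0,0.5]},{"gripper":60,"travel":[-12,1,0],"rotation":[0,0,1]},{"gripper":60,"travel":[-12,1.5,0],"rotation":[0,0,1.5]},{"gripper":60,"travel":[-12,1.5,0],"rotation":[0,0,2]}]}}

```text
t: 2.85
tcp_pos: [0.5434, 0.2376, 0.021]
tool_rot: [0.681, 0.732, 0.0, 0.0]
force: [0.7, 2.2, -0.7]
finger_gap: 0.703
```

```bash
cat >> h.py <<'E'
def card(save=None,n="side"):
    im=manip.snapshot(n);h=cv2.cvtColor(im,cv2.COLOR_RGB2HSV)
    if save:cv2.imwrite(save,im[:,:,::-1])
    m=((h[...,0]>8)&(h[...,0]<22)&(h[...,1]>85)&(h[...,2]>130)).astype(np.uint8)
    N,l,st,ce=cv2.connectedComponentsWithStats(m)
    for i in range(1,N):
        if st[i,4]>25:print(n,ce[i].round(1),st[i,2:],onz(n,*ce[i],.06)[:2].round(4))
E
python3 - <<'E'
from h import *
card("pics/s1.png");card("pics/t1.png","top");s=manip.sense();p=s["tcp_pos"];a=np.radians(psi_of(s)+180);print(p,psi_of(s),"expC",p[:2]+.051*np.array([np.cos(a),np.sin(a)]))
E
```

```text
side [305.3  61.1] [ 42  24 656] [0.7881 1.1768]
side [163.  101.9] [  40   38 1138] [0.1947 0.8634]
side [331.9 100.6] [ 11  14 112] [0.8012 0.7404]
side [118.5 105.8] [ 22  12 157] [0.0305 0.869 ]
side [420.6 158. ] [10 11 57] [0.9623 0.279 ]
side [352.2 188.4] [ 18  25 151] [0.7192 0.1536]
side [286.8 188.1] [14  7 84] [0.5459 0.1883]
side [261.8 213.3] [  9  18 125] [0.4644 0.0823]
side [321.8 244.9] [11 11 96] [ 0.5862 -0.0718]
side [321.3 255. ] [ 9  7 45] [ 0.5771 -0.1078]
side [225.5 284.2] [ 8 39 75] [ 0.3542 -0.1675]
top [305.2 103.1] [ 26  26 237] [ 0.9319 -0.0253]
top [136.  143.2] [ 8  8 28] [0.7807 0.5622]
top [282.7 158.7] [ 34   6 131] [0.7195 0.0562]
top [136.8 200.7] [ 8 21 70] [0.5718 0.5431]
top [326.9 270.7] [19  2 26] [ 0.334  -0.0814]
top [ 68.8 284.6] [  9  18 134] [0.2906 0.744 ]
top [239.4 279.2] [ 56   6 188] [0.3082 0.1969]
top [ 47.6 288. ] [ 18  22 342] [0.2791 0.8128]
top [156.9 281.7] [12  8 59] [0.3009 0.4591]
[0.5437783  0.23646522 0.02104307] 94.10267240294714 expC [0.54742704 0.18559591]
```

View pics/s1.png

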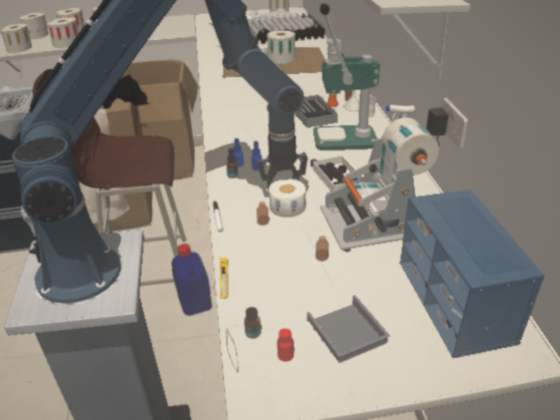

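The side picture shows the roll at (287,188) held centred between the two fingertips, everything else undisturbed. Continuing the push with the offset corrected to 48.5 mm.

```bash
sed -i 's/,.545,.545,.521,/,.545,.547,.522,/' push.py; python3 - <<'E'
from push import *
e1=np.array([.594,-.043]);e2=np.array([.470,.130])
ys=[.177];step=.012
while ys[-1]>-.165: ys.append(ys[-1]-step*abs(np.sin(np.radians(H(ys[-1])))))
ys=np.array(ys);cs=np.array([C(y) for y in ys]);print(min(np.linalg.norm(cs-e1,axis=1)),min(np.linalg.norm(cs-e2,axis=1)))
hs=np.array([H(y) for y in ys]);hs=np.convolve(np.pad(hs,3,mode="edge"),np.ones(7)/7,"valid")
w=[]
for c,h in zip(cs,hs):
    p=c-.0485*np.array([np.cos(np.radians(h)),np.sin(np.radians(h))]);w.append((p[0],p[1],.021,h+180,1))
plan(w,60)
E
```

```text
0.07536769033507246 0.07550136212529254
{"gripper":60,"travel":[-11,1,0],"rotation":[0,0,1.5]},
{"gripper":60,"travel":[-12,2,0],"rotation":[0,0,2]},
{"gripper":60,"travel":[-12,2.5,0],"rotation":[0,0,3]},
{"gripper":60,"travel":[-12,2.5,0],"rotation":[0,0,3]},
{"gripper":60,"travel":[-12.5,2.5,0],"rotation":[0,0,3]},
{"gripper":60,"travel":[-12,2,0],"rotation":[0,0,3.5]},
{"gripper":60,"travel":[-12,2,0],"rotation":[0,0,2.5]},
{"gripper":60,"travel":[-12,1,0],"rotation":[0,0,2.5]},
{"gripper":60,"travel":[-12.5,1,0],"rotation":[0,0,1.5]},
{"gripper":60,"travel":[-12,0,0],"rotation":[0,0,0.5]},
{"gripper":60,"travel":[-12,-0.5,0],"rotation":[0,0,-0.5]},
{"gripper":60,"travel":[-12,-1,0],"rotation":[0,0,-1]},
-- [536.  95.  21.] 72.6
{"gripper":60,"travel":[-11.5,-2,0],"rotation":[0,0,-2]},
{"gripper":60,"travel":[-12,-3,0],"rotation":[0,0,-3]},
{"gripper":60,"travel":[-12,-3.5,0],"rotation":[0,0,-4]},
{"gripper":60,"travel":[-12.5,-3.5,0],"rotation":[0,0,-4.5]},
{"gripper":60,"travel":[-12,-3.5,0],"rotation":[0,0,-5]},
{"gripper":60,"travel":[-12,-3,0],"rotation":[0,0,-4.5]},
{"gripper":60,"travel":[-12,-3,0],"rotation":[0,0,-4]},
{"gripper":60,"travel":[-12.5,-2,0],"rotation":[0,0,-3.5]},
{"gripper":60,"travel":[-12,-1,0],"rotation":[0,0,-2.5]},
{"gripper":60,"travel":[-12,-1,0],"rotation":[0,0,-1.5]},
{"gripper":60,"travel":[-12,-0.5,0],"rotation":[0,0,-1]},
{"gripper":60,"travel":[-12,0,0],"rotation":[0,0,0]},
-- [515. -45.  21.] 108.1
{"gripper":60,"travel":[-12,0,0],"rotation":[0,0,0]},
{"gripper":60,"travel":[-12,0.5,0],"rotation":[0,0,0]},
{"gripper":60,"travel":[-12,0,0],"rotation":[0,0,0.5]},
{"gripper":60,"travel":[-12,0.5,0],"rotation":[0,0,0.5]},
{"gripper":60,"travel":[-12,0,0],"rotation":[0,0,0]},
{"gripper":60,"travel":[-12,0,0],"rotation":[0,0,0.5]},
{"gripper":60,"travel":[-12,0,0],"rotation":[0,0,0]},
end [ 541.7 -124.4   21. ] 106.6
```

>>> {"method": "send_rows", "body": {"motion": [{"gripper":60,"travel":[-11,1,0],"rotation":[0,0,1.5]},{"gripper":60,"travel":[-12,2,0],"rotation":[0,0,2]},{"gripper":60,"travel":[-12,2.5,0],"rotation":[0,0,3]},{"gripper":60,"travel":[-12,2.5,0],"rotation":[0,0,3]},{"gripper":60,"travel":[-12.5,2.5,0],"rotation":[0,0,3]},{"gripper":60,"travel":[-12,2,0],"rotation":[0,0,3.5]},{"gripper":60,"travel":[-12,2,0],"rotation":[0,0,2.5]},{"gripper":60,"travel":[-12,1,0],"rotation":[0,0,2.5]},{"gripper":60,"travel":[-12.5,1,0],"rotation":[0,0,1.5]},{"gripper":60,"travel":[-12,0,0],"rotation":[0,0,0.5]},{"gripper":60,"travel":[-12,-0.5,0],"rotation":[0,0,-0.5]},{"gripper":60,"travel":[-12,-1,0],"rotation":[0,0,-1]}]}}

```text
t: 3.95
tcp_pos: [0.5354, 0.0962, 0.021]
tool_rot: [0.805, 0.594, 0.0, 0.0]
force: [1.2, 2.8, 0.5]
finger_gap: 0.703
```

```bash
cat > chk.py <<'E'
from h import *
card();s=manip.sense();p=s["tcp_pos"];a=np.radians(psi_of(s)+180);print(p,psi_of(s),"expC",p[:2]+.0485*np.array([np.cos(a),np.sin(a)]))
E
python3 chk.py | tail -7
```

```text
side [352.2 188.4] [ 18  25 152] [0.7191 0.1536]
side [261.3 215.2] [ 9 17 95] [0.4621 0.0745]
side [285.2 218.7] [ 16   9 112] [0.519  0.0481]
side [321.8 245.1] [ 11  11 102] [ 0.586  -0.0724]
side [321.3 255.1] [ 9  7 52] [ 0.5771 -0.1082]
side [225.4 286.3] [ 8 32 70] [ 0.3535 -0.174 ]
[0.53368557 0.09442125 0.02079736] 72.83595713049718 expC [0.51937281 0.04808126]
```

>>> {"method": "send_rows", "body": {"motion": [{"gripper":60,"travel":[-11.5,-2,0],"rotation":[0,0,-2]},{"gripper":60,"travel":[-12,-3,0],"rotation":[0,0,-3]},{"gripper":60,"travel":[-12,-3.5,0],"rotation":[0,0,-4]},{"gripper":60,"travel":[-12.5,-3.5,0],"rotation":[0,0,-4.5]},{"gripper":60,"travel":[-12,-3.5,0],"rotation":[0,0,-5]},{"gripper":60,"travel":[-12,-3,0],"rotation":[0,0,-4.5]},{"gripper":60,"travel":[-12,-3,0],"rotation":[0,0,-4]},{"gripper":60,"travel":[-12.5,-2,0],"rotation":[0,0,-3.5]},{"gripper":60,"travel":[-12,-1,0],"rotation":[0,0,-2.5]},{"gripper":60,"travel":[-12,-1,0],"rotation":[0,0,-1.5]},{"gripper":60,"travel":[-12,-0.5,0],"rotation":[0,0,-1]},{"gripper":60,"travel":[-12,0,0],"rotation":[0,0,0]}]}}

```text
t: 5.0
tcp_pos: [0.513, -0.042, 0.0207]
tool_rot: [0.586, 0.811, -0.001, -0.003]
force: [-1.5, 4.4, 2.7]
finger_gap: 0.702
```

```bash
python3 chk.py | tail -7; python3 - <<'E'
from push import *
ax=np.array([.288,-.9576]);m=np.array([.5739,-.231]);h=-73.3
# tcp along entry line
f=lambda s:(*(m-ax*(s+.0485)),.021,180+h)
plan([f(.085)+(5,),f(.055)+(3,)],60)
E
```

```text
side [331.9 100.6] [ 11  14 112] [0.8012 0.7404]
side [420.7 158. ] [10 11 60] [0.9626 0.2791]
side [352.1 188.5] [ 19  25 160] [0.7187 0.1529]
side [322.8 247.6] [ 11  21 130] [ 0.5863 -0.0821]
side [298.6 252.5] [ 18  10 146] [ 0.5279 -0.0894]
side [226.3 284.4] [ 6 31 57] [ 0.3558 -0.1684]
[ 0.51553684 -0.04463231  0.02079981] 108.22386162943145 expC [ 0.53070427 -0.09069965]
{"gripper":60,"travel":[-12.5,0,0],"rotation":[0,0,0.5]},
{"gripper":60,"travel":[-12,0.5,0],"rotation":[0,0,0]},
{"gripper":60,"travel":[-12.5,0,0],"rotation":[0,0,0.5]},
{"gripper":60,"travel":[-12.5,0.5,0],"rotation":[0,0,0]},
{"gripper":60,"travel":[-12.5,0.5,0],"rotation":[0,0,0.5]},
{"gripper":60,"travel":[-10,0,0],"rotation":[0,0,0]},
{"gripper":60,"travel":[-10,0,0],"rotation":[0,0,0]},
{"gripper":60,"travel":[-10,0,0],"rotation":[0,0,0]},
end [ 544.4 -132.    20.8] 106.7
```

>>> {"method": "send_rows", "body": {"motion": [{"gripper":60,"travel":[-12.5,0,0],"rotation":[0,0,0.5]},{"gripper":60,"travel":[-12,0.5,0],"rotation":[0,0,0]},{"gripper":60,"travel":[-12.5,0,0],"rotation":[0,0,0.5]},{"gripper":60,"travel":[-12.5,0.5,0],"rotation":[0,0,0]},{"gripper":60,"travel":[-12.5,0.5,0],"rotation":[0,0,0.5]},{"gripper":60,"travel":[-10,0,0],"rotation":[0,0,0]},{"gripper":60,"travel":[-10,0,0],"rotation":[0,0,0]},{"gripper":60,"travel":[-8,0,0],"rotation":[0,0,0]}]}}

```text
t: 5.72
tcp_pos: [0.5443, -0.1291, 0.0207]
tool_rot: [0.596, 0.803, 0.0, 0.0]
force: [-1.1, 2.1, 0.2]
finger_gap: 0.704
```

```bash
python3 chk.py | tail -7; python3 - <<'E'
from h import *
cv2.imwrite("pics/c3.png",crop("side",(240,220,400,370),5,0)[:600,:,::-1])
E
```

```text
side [331.9 100.7] [ 11  14 113] [0.801  0.7399]
side [420.6 158. ] [11 11 61] [0.9624 0.2791]
side [352.1 188.5] [ 19  25 162] [0.7187 0.1529]
side [262.1 220. ] [ 9  7 48] [0.4615 0.0532]
side [319.4 275.8] [ 18  12 175] [ 0.558  -0.1768]
side [226.2 285.7] [ 6 27 45] [ 0.3554 -0.1725]
[ 0.54532825 -0.13066093  0.02085125] 106.7494852728763 expC [ 0.55930536 -0.17710326]
```

View pics/c3.png

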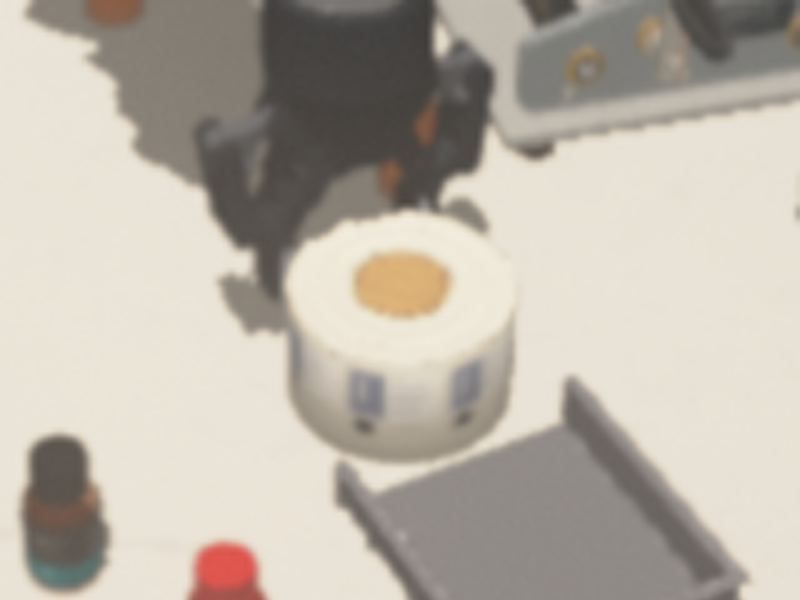

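Crop: the roll sits centred just before the tray mouth, at side (319,276) and on the entry line within 1 mm. Pushing it in.

>>> {"method": "send_rows", "body": {"motion": [{"gripper":60,"travel":[-8,0,0]},{"gripper":60,"travel":[-8,0,0]},{"gripper":60,"travel":[-8,0,0]},{"gripper":60,"travel":[-8,0,0]},{"gripper":60,"travel":[-8,0,0]}]}}

```text
validation failed for argument at $.mo...
```

```bash
python3 chk.py | tail -5
```

```text
side [352.1 188.6] [ 19  25 164] [0.7186 0.1529]
side [262.2 220. ] [ 9  7 46] [0.4618 0.0533]
side [319.9 276.4] [ 19  12 176] [ 0.5587 -0.179 ]
side [226.5 283.6] [ 3 24 37] [ 0.3566 -0.1658]
[ 0.54475939 -0.12916022  0.02091524] 106.76175527658893 expC [ 0.55874643 -0.17559956]
```

>>> {"method": "send_rows", "body": {"motion": [{"gripper":60,"travel":[-8,0,0],"rotation":[0,0,0]},{"gripper":60,"travel":[-8,0,0],"rotation":[0,0,0]},{"gripper":60,"travel":[-8,0,0],"rotation":[0,0,0]},{"gripper":60,"travel":[-8,0,0],"rotation":[0,0,0]},{"gripper":60,"travel":[-8,0,0],"rotation":[0,0,0]}]}}

```text
t: 6.28
tcp_pos: [0.5556, -0.1667, 0.0208]
tool_rot: [0.596, 0.803, 0.0, -0.0]
force: [-0.6, 2.6, -0.7]
finger_gap: 0.703
```

```bash
python3 chk.py | tail -5
```

```text
side [352.1 188.5] [ 19  25 161] [0.7187 0.153 ]
side [262.  220.2] [ 9  7 51] [0.4611 0.0526]
side [225.5 281.3] [ 7 33 57] [ 0.3549 -0.158 ]
side [328.2 286.8] [ 19  13 192] [ 0.5691 -0.2146]
[ 0.55684774 -0.16877914  0.02090867] 106.7702416864843 expC [ 0.57084166 -0.21521641]
```

>>> {"method": "send_rows", "body": {"motion": [{"gripper":60,"travel":[-8,0,0],"rotation":[0,0,0]},{"gripper":60,"travel":[-8,0,0],"rotation":[0,0,0]},{"gripper":60,"travel":[-8,0,0],"rotation":[0,0,0]},{"gripper":60,"travel":[-8,0,0],"rotation":[0,0,0]},{"gripper":60,"travel":[-8,0,0],"rotation":[0,0,0]},{"gripper":60,"travel":[-8,0,0],"rotation":[0,0,0]},{"gripper":60,"travel":[-8,0,0],"rotation":[0,0,0]},{"gripper":60,"travel":[-8,0,0],"rotation":[0,0,0]},{"gripper":60,"travel":[-8,0,0],"rotation":[0,0,0]}]}}

```text
t: 7.08
tcp_pos: [0.5765, -0.2357, 0.0208]
tool_rot: [0.596, 0.803, 0.0, -0.0]
force: [-0.4, 3.0, 1.3]
finger_gap: 0.701
```

>>> {"method": "send_rows", "body": {"motion": [{"gripper":60,"travel":[-5,0,0],"rotation":[0,0,0]},{"gripper":60,"travel":[-4,0,0],"rotation":[0,0,0]},{"gripper":60,"travel":[-3,0,0],"rotation":[0,0,0]},{"gripper":60,"travel":[-2,0,0],"rotation":[0,0,0]}]}}

```text
t: 7.42
tcp_pos: [0.5803, -0.2485, 0.0208]
tool_rot: [0.596, 0.803, 0.0, -0.0]
force: [-0.9, 3.9, 2.6]
finger_gap: 0.7
```

```bash
python3 chk.py | tail -5
```

```text
side [420.6 158.1] [11 11 62] [0.9621 0.2789]
side [262.  215.7] [ 11  17 114] [0.4637 0.072 ]
side [226.8 283.9] [ 2 22 29] [ 0.357 -0.167]
side [349.1 312.5] [ 19  14 223] [ 0.5936 -0.2966]
[ 0.5804699 -0.2488814  0.0208485] 106.80582720606324 expC [ 0.59449267 -0.29530997]
```

>>> {"method": "send_rows", "body": {"motion": [{"gripper":60,"travel":[-2,0,0],"rotation":[0,0,0]},{"gripper":60,"travel":[-2,0,0],"rotation":[0,0,0]},{"gripper":60,"travel":[-2,0,0],"rotation":[0,0,0]}]}}

```text
t: 7.72
tcp_pos: [0.582, -0.2539, 0.0208]
tool_rot: [0.596, 0.803, 0.0, -0.0]
force: [-1.1, 3.7, 2.4]
finger_gap: 0.696
```

>>> {"method": "send_rows", "body": {"motion": [{"gripper":60,"travel":[-1.5,0,0],"rotation":[0,0,0]},{"gripper":60,"travel":[0,0,0],"rotation":[0,0,0]}]}}

```text
t: 7.88
tcp_pos: [0.5824, -0.2553, 0.0208]
tool_rot: [0.596, 0.803, 0.0, -0.0]
force: [-1.7, 5.1, 2.1]
finger_gap: 0.703
```

```bash
python3 chk.py | tail -2
```

```text
side [350.9 314.6] [ 21  14 227] [ 0.5958 -0.303 ]
[ 0.58247814 -0.25529168  0.02083936] 106.81309454280678 expC [ 0.59650679 -0.30171847]
```

>>> {"method": "send_rows", "body": {"motion": [{"gripper":60,"travel":[-1.5,0,0],"rotation":[0,0,0]},{"gripper":60,"travel":[0,0,0],"rotation":[0,0,0]}]}}

```text
t: 8.1
tcp_pos: [0.5824, -0.2554, 0.0208]
tool_rot: [0.596, 0.803, 0.001, -0.001]
force: [-1.6, 7.4, 5.0]
finger_gap: 0.705
```

>>> {"method": "send_rows", "body": {"motion": [{"gripper":60,"travel":[-1.5,0,0],"rotation":[0,0,0]},{"gripper":60,"travel":[0,0,0],"rotation":[0,0,0]}]}}

```text
t: 8.27
tcp_pos: [0.5824, -0.2554, 0.0208]
tool_rot: [0.596, 0.803, 0.001, -0.003]
force: [-1.6, 11.6, 5.8]
finger_gap: 0.704
```

Force rose to 11.6 N with no further motion, so the roll is seated on the back wall. Backing off and going to the capped bottle.

```bash
python3 - <<'E'
from h import *
s=manip.sense();p=s["tcp_pos"]*1e3;X=R.from_quat(s["tool_rot"]).as_matrix()
p0=p-X[:,0]*3
b=p0+X[:,0]*20
plan([(*(b/1e3),106.8,3),(b[0]/1e3,b[1]/1e3,.13,106.8,5),(.3995,-.2596,.13,131,8)],70,(p0,106.8))
E
```

```text
{"gripper":70,"travel":[6.5,0,0],"rotation":[0,0,0]},
{"gripper":70,"travel":[7,0,0],"rotation":[0,0,0]},
{"gripper":70,"travel":[6.5,0,0],"rotation":[0,0,0]},
{"gripper":70,"travel":[0,0,-22],"rotation":[0,0,0]},
{"gripper":70,"travel":[0,0,-21.5],"rotation":[0,0,0]},
{"gripper":70,"travel":[0,0,-22],"rotation":[0,0,0]},
{"gripper":70,"travel":[0,0,-22],"rotation":[0,0,0]},
{"gripper":70,"travel":[0,0,-21.5],"rotation":[0,0,0]},
{"gripper":70,"travel":[4,-22,0],"rotation":[0,0,-3]},
{"gripper":70,"travel":[5,-22,0],"rotation":[0,0,-3]},
{"gripper":70,"travel":[6.5,-21.5,0],"rotation":[0,0,-3]},
{"gripper":70,"travel":[7,-21,0],"rotation":[0,0,-3]},
-- [ 489. -250.  130.] 118.8
{"gripper":70,"travel":[8.5,-20.5,0],"rotation":[0,0,-3]},
{"gripper":70,"travel":[10,-20.5,0],"rotation":[0,0,-3]},
{"gripper":70,"travel":[10.5,-19.5,0],"rotation":[0,0,-3]},
{"gripper":70,"travel":[11.5,-19.5,0],"rotation":[0,0,-3]},
end [ 399.4 -259.7  129.8] 130.8
```

>>> {"method": "send_rows", "body": {"motion": [{"gripper":60,"travel":[6.5,0,0],"rotation":[0,0,0]},{"gripper":60,"travel":[7,0,0],"rotation":[0,0,0]},{"gripper":60,"travel":[6.5,0,0],"rotation":[0,0,0]},{"gripper":60,"travel":[0,0,-22],"rotation":[0,0,0]},{"gripper":60,"travel":[0,0,-21.5],"rotation":[0,0,0]},{"gripper":70,"travel":[0,0,-22],"rotation":[0,0,0]},{"gripper":70,"travel":[0,0,-22],"rotation":[0,0,0]},{"gripper":70,"travel":[0,0,-21.5],"rotation":[0,0,0]},{"gripper":70,"travel":[4,-22,0],"rotation":[0,0,-3]},{"gripper":70,"travel":[5,-22,0],"rotation":[0,0,-3]},{"gripper":70,"travel":[6.5,-21.5,0],"rotation":[0,0,-3]},{"gripper":70,"travel":[7,-21,0],"rotation":[0,0,-3]}]}}

```text
t: 9.27
tcp_pos: [0.488, -0.2502, 0.1301]
tool_rot: [0.508, 0.862, -0.001, 0.001]
force: [-0.6, -0.6, 0.1]
finger_gap: 0.818
```

>>> {"method": "send_rows", "body": {"motion": [{"gripper":70,"travel":[8.5,-20.5,0],"rotation":[0,0,-3]},{"gripper":70,"travel":[10,-20.5,0],"rotation":[0,0,-3]},{"gripper":70,"travel":[10.5,-19.5,0],"rotation":[0,0,-3]},{"gripper":70,"travel":[11.5,-19.5,0],"rotation":[0,0,-3]},{"gripper":70,"travel":[0,0,0],"rotation":[0,0,0]}]}}

```text
t: 9.68
tcp_pos: [0.3957, -0.2592, 0.1296]
tool_rot: [0.416, 0.909, 0.0, -0.002]
force: [0.0, 1.0, 0.1]
finger_gap: 0.819
```

```bash
python3 chk.py | tail -3; python3 - <<'E'
from h import *
cv2.imwrite("pics/c4.png",crop("side",(230,190,400,370),4,0)[:600,:,::-1])
E
```

```text
side [321.8 249.4] [ 11  20 189] [ 0.5825 -0.088 ]
side [350.8 314.6] [ 20  14 221] [ 0.5956 -0.303 ]
[ 0.39792391 -0.26008011  0.12989568] 130.65742332270156 expC [ 0.42952335 -0.29687311]
```

View pics/c4.png

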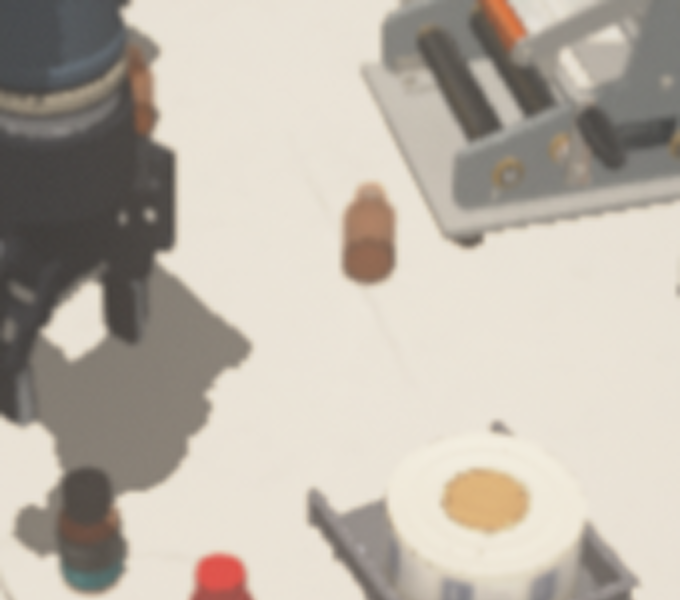

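Picture: the roll is deep in the tray, empty 1 is standing unmoved at side (322,249), and the gripper is above the capped bottle. Descending and gripping.

>>> {"method": "send_rows", "body": {"motion": [{"gripper":70,"travel":[0,0,15],"rotation":[0,0,0]},{"gripper":70,"travel":[0,0,15],"rotation":[0,0,0]},{"gripper":70,"travel":[0,0,15],"rotation":[0,0,0]},{"gripper":70,"travel":[0,0,15],"rotation":[0,0,0]},{"gripper":70,"travel":[0,0,15],"rotation":[0,0,0]},{"gripper":70,"travel":[0,0,15],"rotation":[0,0,0]},{"gripper":70,"travel":[0,0,14],"rotation":[0,0,0]},{"gripper":70,"travel":[0,0,0],"rotation":[0,0,0]}]}}

```text
t: 10.45
tcp_pos: [0.4002, -0.2597, 0.0237]
tool_rot: [0.416, 0.909, 0.0, -0.001]
force: [-0.6, -0.0, 0.9]
finger_gap: 0.819
```

>>> {"method": "send_rows", "body": {"motion": [{"gripper":25,"travel":[0,0,0],"rotation":[0,0,0]},{"gripper":25,"travel":[0,0,0],"rotation":[0,0,0]},{"gripper":25,"travel":[0,0,0],"rotation":[0,0,0]},{"gripper":25,"travel":[0,0,0],"rotation":[0,0,0]},{"gripper":25,"travel":[0,0,0],"rotation":[0,0,0]},{"gripper":25,"travel":[0,0,0],"rotation":[0,0,0]},{"gripper":25,"travel":[0,0,0],"rotation":[0,0,0]},{"gripper":25,"travel":[0,0,0],"rotation":[0,0,0]}], "newtons": 30}}

```text
t: 11.12
tcp_pos: [0.4002, -0.2605, 0.0267]
tool_rot: [0.416, 0.909, -0.0, 0.001]
force: [-0.1, 0.4, 5.9]
finger_gap: 0.363
```

>>> {"method": "send_rows", "body": {"motion": [{"gripper":25,"travel":[0,0,-5],"rotation":[0,0,0]},{"gripper":25,"travel":[0,0,-15],"rotation":[0,0,0]},{"gripper":25,"travel":[0,0,-20],"rotation":[0,0,0]},{"gripper":25,"travel":[0,0,-20],"rotation":[0,0,0]},{"gripper":25,"travel":[0,0,0],"rotation":[0,0,0]}]}}

```text
t: 11.53
tcp_pos: [0.4006, -0.261, 0.0886]
tool_rot: [0.416, 0.909, -0.001, 0.002]
force: [0.6, -0.2, 0.1]
finger_gap: 0.365
```

```bash
python3 - <<'E'
from h import *
a=crop("side",(200,220,300,345),4,0)[:500,:,::-1];b=crop("top",(330,190,430,290),4,0)[:,:,::-1];b=cv2.copyMakeBorder(b,0,100,0,0,0)
cv2.imwrite("pics/c5.png",np.hstack([a,b]));s=manip.sense();print(s["tcp_pos"],s["finger_gap"],s["force"],s["ft_torque"])
E
```

```text
[ 0.39960831 -0.26005419  0.08640786] 0.3668167582022078 [ 0.06555585  0.27050238 -0.94076439] [-0.00551539 -0.0238319   0.02515831]
```

View pics/c5.png

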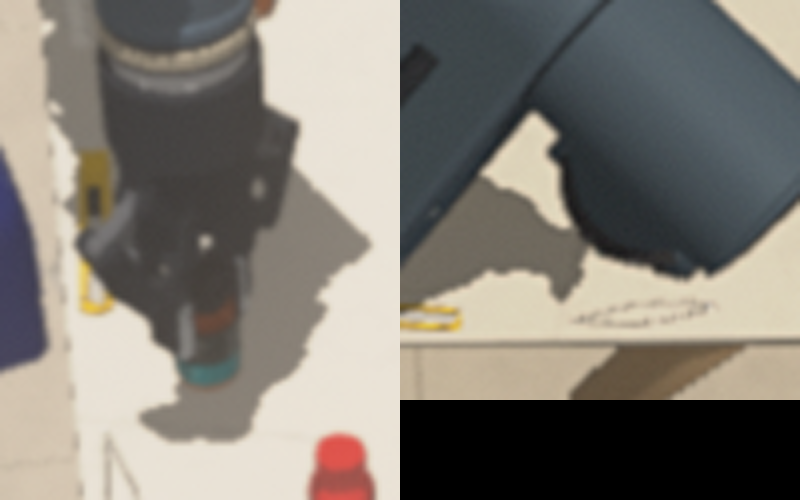

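Held upright by the glass, red look-alike untouched. Now to the near slot (tray y = -36).

```bash
python3 - <<'E'
from h import *
p,a=plan([(.4,-.26,.12,130.8,2),(.5473,-.2504,.12,139.5,7),(.5473,-.2504,.045,139.5,5),(.5473,-.2504,.0265,139.5,3)],25)
plan([(.5451,-.2605,.0265,139.5,5)],25,(p,a))
E
```

```text
{"gripper":25,"travel":[0,0,-17],"rotation":[0,0,0]},
{"gripper":25,"travel":[0,0.5,-16.5],"rotation":[0,0,0]},
{"gripper":25,"travel":[-13,16.5,0],"rotation":[0,0,-1]},
{"gripper":25,"travel":[-13,17,0],"rotation":[0,0,-1.5]},
{"gripper":25,"travel":[-13.5,16,0],"rotation":[0,0,-1]},
{"gripper":25,"travel":[-13.5,16,0],"rotation":[0,0,-1.5]},
{"gripper":25,"travel":[-14,15.5,0],"rotation":[0,0,-1]},
{"gripper":25,"travel":[-14.5,15.5,0],"rotation":[0,0,-1.5]},
{"gripper":25,"travel":[-15,15,0],"rotation":[0,0,-1]},
{"gripper":25,"travel":[0,0,15],"rotation":[0,0,0]},
{"gripper":25,"travel":[0,0,15],"rotation":[0,0,0]},
{"gripper":25,"travel":[0,0,15],"rotation":[0,0,0]},
-- [ 547. -251.   75.] 139.3
{"gripper":25,"travel":[0,0,15],"rotation":[0,0,0]},
{"gripper":25,"travel":[0,0,15],"rotation":[0,0,0]},
{"gripper":25,"travel":[0,0,6],"rotation":[0,0,0]},
{"gripper":25,"travel":[0,0,6],"rotation":[0,0,0]},
{"gripper":25,"travel":[0,0,6.5],"rotation":[0,0,0]},
end [ 547.3 -250.5   26.4] 139.3
{"gripper":25,"travel":[-1,-2,0],"rotation":[0,0,0]},
{"gripper":25,"travel":[-1,-1.5,0],"rotation":[0,0,0]},
{"gripper":25,"travel":[-1,-2,0],"rotation":[0,0,0]},
{"gripper":25,"travel":[-1,-1.5,0],"rotation":[0,0,0]},
{"gripper":25,"travel":[-1,-2,0],"rotation":[0,0,0]},
end [ 545.2 -260.6   26.4] 139.3
```

>>> {"method": "send_rows", "body": {"motion": [{"gripper":25,"travel":[0,0,-17],"rotation":[0,0,0]},{"gripper":25,"travel":[0,0.5,-16.5],"rotation":[0,0,0]},{"gripper":25,"travel":[-13,16.5,0],"rotation":[0,0,-1]},{"gripper":25,"travel":[-13,17,0],"rotation":[0,0,-1.5]},{"gripper":25,"travel":[-13.5,16,0],"rotation":[0,0,-1]},{"gripper":25,"travel":[-13.5,16,0],"rotation":[0,0,-1.5]},{"gripper":25,"travel":[-14,15.5,0],"rotation":[0,0,-1]},{"gripper":25,"travel":[-14.5,15.5,0],"rotation":[0,0,-1.5]},{"gripper":25,"travel":[-15,15,0],"rotation":[0,0,-1]},{"gripper":25,"travel":[0,0,15],"rotation":[0,0,0]},{"gripper":25,"travel":[0,0,15],"rotation":[0,0,0]},{"gripper":25,"travel":[0,0,15],"rotation":[0,0,0]}]}}

```text
t: 12.63
tcp_pos: [0.5467, -0.2496, 0.0722]
tool_rot: [0.347, 0.938, 0.0, -0.001]
force: [-0.5, 0.1, -1.1]
finger_gap: 0.368
```

>>> {"method": "send_rows", "body": {"motion": [{"gripper":25,"travel":[0,0,15],"rotation":[0,0,0]},{"gripper":25,"travel":[0,0,15],"rotation":[0,0,0]},{"gripper":25,"travel":[0,0,6],"rotation":[0,0,0]},{"gripper":25,"travel":[0,0,6],"rotation":[0,0,0]},{"gripper":25,"travel":[0,0,5.5],"rotation":[0,0,0]},{"gripper":25,"travel":[0,0,0],"rotation":[0,0,0]}]}}

```text
t: 13.13
tcp_pos: [0.5471, -0.2506, 0.0269]
tool_rot: [0.348, 0.938, -0.0, -0.0]
force: [-0.3, 0.7, -1.5]
finger_gap: 0.364
```

```bash
python3 - <<'E'
from h import *
s=manip.sense();print(s["tcp_pos"],psi_of(s),s["force"],s["finger_gap"])
cv2.imwrite("pics/c6.png",crop("side",(260,230,400,365),5,0)[:600,:,::-1])
E
```

```text
[ 0.54712398 -0.25063058  0.026858  ] 139.31298536588704 [-0.28734038  0.72211754 -1.54177406] 0.3636454648386995
```

View pics/c6.png

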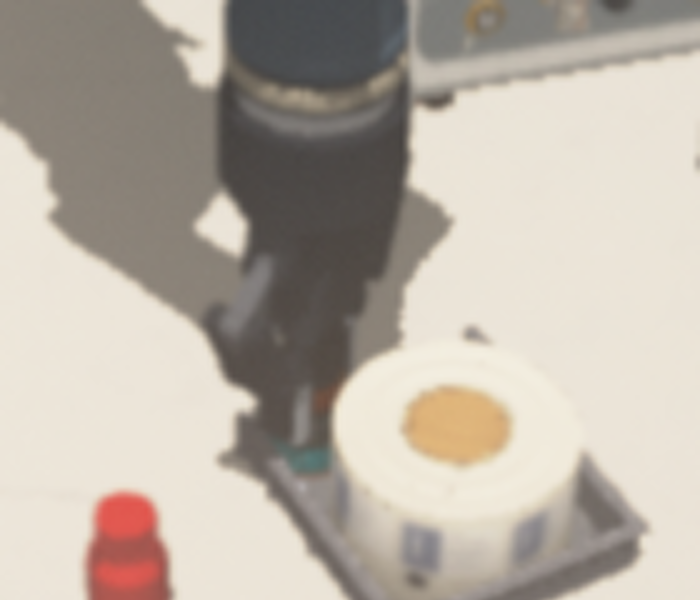

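Capped bottle is inside the wall, just short of the roll, with no contact forces. Sliding it into the corner.

>>> {"method": "send_rows", "body": {"motion": [{"gripper":25,"travel":[-1,-2,0],"rotation":[0,0,0]},{"gripper":25,"travel":[-1,-1.5,0],"rotation":[0,0,0]},{"gripper":25,"travel":[-1,-2,0],"rotation":[0,0,0]},{"gripper":25,"travel":[0,0,0],"rotation":[0,0,0]}]}}

```text
t: 13.52
tcp_pos: [0.546, -0.2572, 0.027]
tool_rot: [0.348, 0.938, -0.0, 0.0]
force: [0.6, -0.5, -1.1]
finger_gap: 0.365
```

>>> {"method": "send_rows", "body": {"motion": [{"gripper":25,"travel":[-1,-1.5,0],"rotation":[0,0,0]},{"gripper":25,"travel":[-1,-2,0],"rotation":[0,0,0]},{"gripper":25,"travel":[0,0,0],"rotation":[0,0,0]},{"gripper":25,"travel":[0,0,0],"rotation":[0,0,0]}]}}

```text
t: 13.85
tcp_pos: [0.5447, -0.2604, 0.0267]
tool_rot: [0.348, 0.938, 0.0, -0.0]
force: [-0.3, -0.2, -1.1]
finger_gap: 0.365
```

>>> {"method": "send_rows", "body": {"motion": [{"gripper":25,"travel":[-1.5,0,0],"rotation":[0,0,0]},{"gripper":25,"travel":[0,0,0],"rotation":[0,0,0]},{"gripper":25,"travel":[0,0,0],"rotation":[0,0,0]}]}}

```text
t: 14.1
tcp_pos: [0.5449, -0.2605, 0.0265]
tool_rot: [0.348, 0.938, 0.0, -0.002]
force: [-3.7, 2.2, 0.7]
finger_gap: 0.362
```

>>> {"method": "send_rows", "body": {"motion": [{"gripper":25,"travel":[0.5,-1.5,0],"rotation":[0,0,0]},{"gripper":25,"travel":[0,0,0],"rotation":[0,0,0]},{"gripper":25,"travel":[0,0,0],"rotation":[0,0,0]}]}}

```text
t: 14.35
tcp_pos: [0.5447, -0.2607, 0.0266]
tool_rot: [0.348, 0.938, 0.001, -0.001]
force: [-0.2, 4.8, -0.0]
finger_gap: 0.362
```

>>> {"method": "send_rows", "body": {"motion": [{"gripper":25,"travel":[-1.5,0,0],"rotation":[0,0,0]},{"gripper":25,"travel":[0,0,0],"rotation":[0,0,0]},{"gripper":25,"travel":[0,0,0],"rotation":[0,0,0]}]}}

```text
t: 14.6
tcp_pos: [0.5447, -0.2608, 0.0265]
tool_rot: [0.348, 0.938, 0.001, -0.002]
force: [-2.7, 5.8, 2.4]
finger_gap: 0.366
```

>>> {"method": "send_rows", "body": {"motion": [{"gripper":25,"travel":[1.5,1,0],"rotation":[0,0,0]},{"gripper":52,"travel":[0,0,0],"rotation":[0,0,0]},{"gripper":52,"travel":[0,0,0],"rotation":[0,0,0]},{"gripper":52,"travel":[0,0,0],"rotation":[0,0,0]},{"gripper":52,"travel":[0,0,0],"rotation":[0,0,0]},{"gripper":52,"travel":[0,0,-8],"rotation":[0,0,0]},{"gripper":52,"travel":[0,0,-20],"rotation":[0,0,0]},{"gripper":52,"travel":[0,0,-30],"rotation":[0,0,0]},{"gripper":52,"travel":[0,0,-30],"rotation":[0,0,0]},{"gripper":52,"travel":[0,0,-30],"rotation":[0,0,0]},{"gripper":52,"travel":[0,0,-5],"rotation":[0,0,0]}]}}

```text
t: 15.52
tcp_pos: [0.5487, -0.2637, 0.156]
tool_rot: [0.348, 0.938, -0.002, 0.006]
force: [0.3, -0.9, 0.7]
finger_gap: 0.612
```

```bash
python3 - <<'E'
from h import *
s=manip.sense();print(s["tcp_pos"],psi_of(s),s["force"],s["finger_gap"])
plan([(.45,.05,.16,100,11),(.4094,.3846,.16,45,12)],65)
E
```

```text
[ 0.54865249 -0.26374836  0.15596789] 139.3127187322448 [ 0.25513571 -0.89529337  0.6921955 ] 0.6123477855743351
{"gripper":65,"travel":[25.5,16,-0.5],"rotation":[0,0,3.5]},
{"gripper":65,"travel":[26,14,0],"rotation":[0,0,3.5]},
{"gripper":65,"travel":[27.5,12.5,-0.5],"rotation":[0,0,3.5]},
{"gripper":65,"travel":[27.5,11,-0.5],"rotation":[0,0,4]},
{"gripper":65,"travel":[28.5,9,-0.5],"rotation":[0,0,3.5]},
{"gripper":65,"travel":[29,7,0],"rotation":[0,0,3.5]},
{"gripper":65,"travel":[29.5,5.5,-0.5],"rotation":[0,0,3.5]},
{"gripper":65,"travel":[30,3.5,-0.5],"rotation":[0,0,3.5]},
{"gripper":65,"travel":[29.5,1.5,-0.5],"rotation":[0,0,3.5]},
{"gripper":65,"travel":[30,0,0],"rotation":[0,0,3.5]},
{"gripper":65,"travel":[30,-2,-0.5],"rotation":[0,0,4]},
{"gripper":65,"travel":[28,1.5,0],"rotation":[0,0,4.5]},
-- [446.  78. 160.] 95.3
{"gripper":65,"travel":[28,-0.5,0],"rotation":[0,0,4.5]},
{"gripper":65,"travel":[28,-3,0],"rotation":[0,0,4.5]},
{"gripper":65,"travel":[27.5,-5.5,0],"rotation":[0,0,4.5]},
{"gripper":65,"travel":[27,-7,0],"rotation":[0,0,4.5]},
{"gripper":65,"travel":[26.5,-9.5,0],"rotation":[0,0,5]},
{"gripper":65,"travel":[25.5,-12,0],"rotation":[0,0,4.5]},
{"gripper":65,"travel":[24.5,-13.5,0],"rotation":[0,0,4.5]},
{"gripper":65,"travel":[23.5,-15.5,0],"rotation":[0,0,4.5]},
{"gripper":65,"travel":[22,-17.5,0],"rotation":[0,0,4.5]},
{"gripper":65,"travel":[21,-19,0],"rotation":[0,0,4.5]},
{"gripper":65,"travel":[19,-20.5,0],"rotation":[0,0,5]},
end [409.4 384.6 160. ] 44.8
```

>>> {"method": "send_rows", "body": {"motion": [{"gripper":65,"travel":[25.5,16,-0.5],"rotation":[0,0,3.5]},{"gripper":65,"travel":[26,14,0],"rotation":[0,0,3.5]},{"gripper":65,"travel":[27.5,12.5,-0.5],"rotation":[0,0,3.5]},{"gripper":65,"travel":[27.5,11,-0.5],"rotation":[0,0,4]},{"gripper":65,"travel":[28.5,9,-0.5],"rotation":[0,0,3.5]},{"gripper":65,"travel":[29,7,0],"rotation":[0,0,3.5]},{"gripper":65,"travel":[29.5,5.5,-0.5],"rotation":[0,0,3.5]},{"gripper":65,"travel":[30,3.5,-0.5],"rotation":[0,0,3.5]},{"gripper":65,"travel":[29.5,1.5,-0.5],"rotation":[0,0,3.5]},{"gripper":65,"travel":[30,0,0],"rotation":[0,0,3.5]},{"gripper":65,"travel":[30,-2,-0.5],"rotation":[0,0,4]},{"gripper":65,"travel":[28,1.5,0],"rotation":[0,0,4.5]}]}}

```text
t: 16.52
tcp_pos: [0.4416, 0.0815, 0.1539]
tool_rot: [0.675, 0.738, -0.0, -0.001]
force: [0.5, -0.4, -0.0]
finger_gap: 0.759
```

>>> {"method": "send_rows", "body": {"motion": [{"gripper":65,"travel":[28,-0.5,0],"rotation":[0,0,4.5]},{"gripper":65,"travel":[28,-3,0],"rotation":[0,0,4.5]},{"gripper":65,"travel":[27.5,-5.5,0],"rotation":[0,0,4.5]},{"gripper":65,"travel":[27,-7,0],"rotation":[0,0,4.5]},{"gripper":65,"travel":[26.5,-9.5,0],"rotation":[0,0,5]},{"gripper":65,"travel":[25.5,-12,0],"rotation":[0,0,4.5]},{"gripper":65,"travel":[24.5,-13.5,0],"rotation":[0,0,4.5]},{"gripper":65,"travel":[23.5,-15.5,0],"rotation":[0,0,4.5]},{"gripper":65,"travel":[22,-17.5,0],"rotation":[0,0,4.5]},{"gripper":65,"travel":[21,-19,0],"rotation":[0,0,4.5]},{"gripper":65,"travel":[19,-20.5,0],"rotation":[0,0,5]},{"gripper":65,"travel":[0,0,0],"rotation":[0,0,0]}]}}

```text
t: 17.52
tcp_pos: [0.4064, 0.3915, 0.1542]
tool_rot: [0.924, 0.382, 0.002, -0.001]
force: [-0.8, -0.3, 0.2]
finger_gap: 0.761
```

```bash
python3 - <<'E'
from h import *
for i in range(3):
    manip.snapshot("side");s=manip.sense();print(s["tcp_pos"],psi_of(s),s["tool_rot"],s["finger_gap"])
a=crop("side",(200,120,300,200),4,0)[:,:,::-1];b=crop("side",(280,240,400,365),4,0)[:,:,::-1]
H=max(a.shape[0],b.shape[0]);a=cv2.copyMakeBorder(a,0,H-a.shape[0],0,0,0)
cv2.imwrite("pics/c7.png",np.hstack([a[:,:320],b]))
E
```

```text
[0.40609665 0.38906676 0.15391407] 45.03889473048631 [ 9.23749236e-01  3.82996712e-01  9.03649095e-04 -2.27113501e-04] 0.7596670107989528
[0.40585369 0.38743343 0.1536941 ] 44.99739908370319 [9.23888199e-01 3.82662465e-01 1.95895967e-05 1.84138368e-04] 0.7616688706327185
[0.405842   0.38644646 0.15361128] 44.91677301617058 [ 9.24157086e-01  3.82012331e-01 -4.11478459e-04  3.01756175e-04] 0.7633730826812597
```

View pics/c7.png

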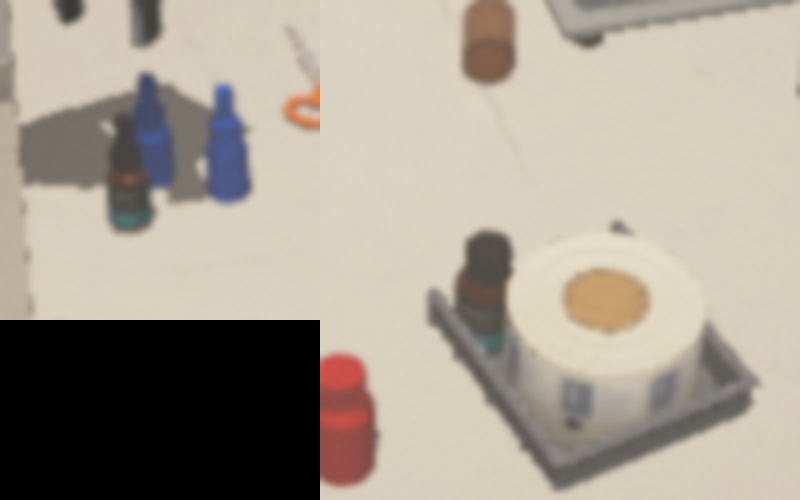

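Dropper stands free at side (232,163), and the capped bottle is upright in the near corner against roll and wall. Descending on the dropper.

>>> {"method": "send_rows", "body": {"motion": [{"gripper":65,"travel":[1,4,10],"rotation":[0,0,0]},{"gripper":65,"travel":[0,0,15],"rotation":[0,0,0]},{"gripper":65,"travel":[0,0,15],"rotation":[0,0,0]},{"gripper":65,"travel":[0,0,15],"rotation":[0,0,0]},{"gripper":65,"travel":[0,0,15],"rotation":[0,0,0]},{"gripper":65,"travel":[0,0,15],"rotation":[0,0,0]},{"gripper":65,"travel":[0,0,15],"rotation":[0,0,0]},{"gripper":65,"travel":[0,0,15],"rotation":[0,0,0]},{"gripper":65,"travel":[0,0,10],"rotation":[0,0,0]},{"gripper":65,"travel":[0,0,0],"rotation":[0,0,0]},{"gripper":65,"travel":[0,0,0],"rotation":[0,0,0]},{"gripper":65,"travel":[0,0,0],"rotation":[0,0,0]}]}}

```text
t: 18.77
tcp_pos: [0.4104, 0.3846, 0.0292]
tool_rot: [0.925, 0.381, 0.0, -0.0]
force: [-0.7, -0.8, -0.9]
finger_gap: 0.758
```

```bash
python3 - <<'E'
from h import *
s=manip.sense();print(s["tcp_pos"],psi_of(s),s["force"])
E
```

```text
[0.41036287 0.38459636 0.02918189] 44.78429300499652 [-0.6846284  -0.7622227  -0.86418746]
```

>>> {"method": "send_rows", "body": {"motion": [{"gripper":65,"travel":[0,0,2.5],"rotation":[0,0,0]},{"gripper":65,"travel":[0,0,0],"rotation":[0,0,0]},{"gripper":25,"travel":[0,0,0],"rotation":[0,0,0]},{"gripper":25,"travel":[0,0,0],"rotation":[0,0,0]},{"gripper":25,"travel":[0,0,0],"rotation":[0,0,0]},{"gripper":25,"travel":[0,0,0],"rotation":[0,0,0]},{"gripper":25,"travel":[0,0,0],"rotation":[0,0,0]},{"gripper":25,"travel":[0,0,0],"rotation":[0,0,0]},{"gripper":25,"travel":[0,0,0],"rotation":[0,0,0]},{"gripper":25,"travel":[0,0,0],"rotation":[0,0,0]}], "newtons": 30}}

```text
t: 19.6
tcp_pos: [0.41, 0.3849, 0.0269]
tool_rot: [0.925, 0.381, 0.0, -0.0]
force: [0.4, -0.9, 5.5]
finger_gap: 0.368
```

```bash
python3 - <<'E'
from h import *
s=manip.sense();print(s["tcp_pos"],psi_of(s),s["force"])
p=s["tcp_pos"]
# pre-place slot +y: tray(-52,+31)
c=np.array([.592,-.2913]);ax=np.array([.288,-.9576]);ay=np.array([.9576,.288])
q=c-.052*ax+.031*ay;f=c-.043*ax+.036*ay;print(q,f)
p1,a=plan([(p[0],p[1],.15,44.8,5),(.47,.03,.15,60,12),(*q,.15,74,10)],25)
E
```

```text
[0.41003293 0.38490725 0.02685051] 44.8072776006961 [ 0.40787442 -0.85719884  5.5092751 ]
[ 0.6067096 -0.2325768] [ 0.6140896 -0.2397552]
{"gripper":25,"travel":[0,0,-24.5],"rotation":[0,0,0]},
{"gripper":25,"travel":[0,0,-25],"rotation":[0,0,0]},
{"gripper":25,"travel":[0,0,-24.5],"rotation":[0,0,0]},
{"gripper":25,"travel":[0,0,-24.5],"rotation":[0,0,0]},
{"gripper":25,"travel":[0,0,-24.5],"rotation":[0,0,0]},
{"gripper":25,"travel":[-17.5,24.5,0],"rotation":[0,0,-1.5]},
{"gripper":25,"travel":[-17.5,24,0],"rotation":[0,0,-1]},
{"gripper":25,"travel":[-18.5,24,0],"rotation":[0,0,-1.5]},
{"gripper":25,"travel":[-19,23,0],"rotation":[0,0,-1]},
{"gripper":25,"travel":[-19.5,23,0],"rotation":[0,0,-1.5]},
{"gripper":25,"travel":[-20,22.5,0],"rotation":[0,0,-1]},
{"gripper":25,"travel":[-20,22,0],"rotation":[0,0,-1.5]},
-- [445. 178. 150.] 53.8
{"gripper":25,"travel":[-21,21.5,0],"rotation":[0,0,-1]},
{"gripper":25,"travel":[-21.5,21,0],"rotation":[0,0,-1.5]},
{"gripper":25,"travel":[-21.5,20.5,0],"rotation":[0,0,-1]},
{"gripper":25,"travel":[-22.5,20,0],"rotation":[0,0,-1.5]},
{"gripper":25,"travel":[-22.5,20,0],"rotation":[0,0,-1]},
{"gripper":25,"travel":[-16,25,0],"rotation":[0,0,-1.5]},
{"gripper":25,"travel":[-16.5,24.5,0],"rotation":[0,0,-1.5]},
{"gripper":25,"travel":[-17,24,0],"rotation":[0,0,-1.5]},
{"gripper":25,"travel":[-18,24,0],"rotation":[0,0,-1.5]},
{"gripper":25,"travel":[-18,23,0],"rotation":[0,0,-1]},
{"gripper":25,"travel":[-19,23,0],"rotation":[0,0,-1.5]},
{"gripper":25,"travel":[-19,22.5,0],"rotation":[0,0,-1.5]},
-- [ 566. -154.  150.] 69.8
{"gripper":25,"travel":[-20,21.5,0],"rotation":[0,0,-1.5]},
{"gripper":25,"travel":[-20.5,21.5,0],"rotation":[0,0,-1.5]},
{"gripper":25,"travel":[-21,21,0],"rotation":[0,0,-1]},
end [ 606.8 -232.4  149.9] 73.8
```

>>> {"method": "send_rows", "body": {"motion": [{"gripper":25,"travel":[0,0,-15],"rotation":[0,0,0]},{"gripper":25,"travel":[0,0,-25],"rotation":[0,0,0]},{"gripper":25,"travel":[0,0,-28],"rotation":[0,0,0]},{"gripper":25,"travel":[0,0,-28],"rotation":[0,0,0]},{"gripper":25,"travel":[0,0,-27],"rotation":[0,0,0]},{"gripper":25,"travel":[-17.5,24.5,0],"rotation":[0,0,-1.5]},{"gripper":25,"travel":[-17.5,24,0],"rotation":[0,0,-1]},{"gripper":25,"travel":[-18.5,24,0],"rotation":[0,0,-1.5]},{"gripper":25,"travel":[-19,23,0],"rotation":[0,0,-1]},{"gripper":25,"travel":[-19.5,23,0],"rotation":[0,0,-1.5]},{"gripper":25,"travel":[-20,22.5,0],"rotation":[0,0,-1]},{"gripper":25,"travel":[-20,22,0],"rotation":[0,0,-1.5]}]}}

```text
t: 20.6
tcp_pos: [0.4446, 0.1764, 0.149]
tool_rot: [0.891, 0.453, -0.0, -0.0]
force: [1.0, 0.1, -1.3]
finger_gap: 0.367
```

>>> {"method": "send_rows", "body": {"motion": [{"gripper":25,"travel":[-21,21.5,0],"rotation":[0,0,-1]},{"gripper":25,"travel":[-21.5,21,0],"rotation":[0,0,-1.5]},{"gripper":25,"travel":[-21.5,20.5,0],"rotation":[0,0,-1]},{"gripper":25,"travel":[-22.5,20,0],"rotation":[0,0,-1.5]},{"gripper":25,"travel":[-22.5,20,0],"rotation":[0,0,-1]},{"gripper":25,"travel":[-16,25,0],"rotation":[0,0,-1.5]},{"gripper":25,"travel":[-16.5,24.5,0],"rotation":[0,0,-1.5]},{"gripper":25,"travel":[-17,24,0],"rotation":[0,0,-1.5]},{"gripper":25,"travel":[-18,24,0],"rotation":[0,0,-1.5]},{"gripper":25,"travel":[-18,23,0],"rotation":[0,0,-1]},{"gripper":25,"travel":[-19,23,0],"rotation":[0,0,-1.5]},{"gripper":25,"travel":[-19,22.5,0],"rotation":[0,0,-1.5]}]}}

```text
t: 21.6
tcp_pos: [0.5657, -0.1551, 0.1486]
tool_rot: [0.82, 0.573, -0.0, -0.001]
force: [1.0, -0.8, -0.6]
finger_gap: 0.366
```

>>> {"method": "send_rows", "body": {"motion": [{"gripper":25,"travel":[-20,21.5,0],"rotation":[0,0,-1.5]},{"gripper":25,"travel":[-20.5,21.5,0],"rotation":[0,0,-1.5]},{"gripper":25,"travel":[-21,21,0],"rotation":[0,0,-1]},{"gripper":25,"travel":[0,0,0],"rotation":[0,0,0]},{"gripper":25,"travel":[0,0,0],"rotation":[0,0,0]},{"gripper":25,"travel":[0,0,0],"rotation":[0,0,0]}]}}

```text
t: 22.1
tcp_pos: [0.6056, -0.2318, 0.1483]
tool_rot: [0.8, 0.6, -0.0, -0.001]
force: [-0.3, 0.2, -1.1]
finger_gap: 0.364
```

```bash
python3 - <<'E'
from h import *
s=manip.sense();print(s["tcp_pos"],psi_of(s),s["force"],s["finger_gap"])
plan([(.6067,-.2326,.10,74,3)],25)
E
```

```text
[ 0.60555567 -0.23181398  0.14827244] 73.78381349545023 [-0.33116602  0.21632058 -1.05648723] 0.3635182086626067
{"gripper":25,"travel":[0,0.5,16],"rotation":[0,0,0]},
{"gripper":25,"travel":[-0.5,0.5,16],"rotation":[0,0,0]},
{"gripper":25,"travel":[0,0.5,16.5],"rotation":[0,0,0]},
end [ 606.9 -232.7   99.8] 73.8
```

>>> {"method": "send_rows", "body": {"motion": [{"gripper":25,"travel":[0,0.5,16],"rotation":[0,0,0]},{"gripper":25,"travel":[-0.5,0.5,16],"rotation":[0,0,0]},{"gripper":25,"travel":[0,0.5,16],"rotation":[0,0,0]},{"gripper":25,"travel":[0,0,16],"rotation":[0,0,0]},{"gripper":25,"travel":[0,0,16],"rotation":[0,0,0]},{"gripper":25,"travel":[0,0,16],"rotation":[0,0,0]},{"gripper":25,"travel":[0,0,12],"rotation":[0,0,0]},{"gripper":25,"travel":[0,0,5],"rotation":[0,0,0]},{"gripper":25,"travel":[0,0,5],"rotation":[0,0,0]},{"gripper":25,"travel":[0,0,0],"rotation":[0,0,0]},{"gripper":25,"travel":[0,0,0],"rotation":[0,0,0]}]}}

```text
t: 23.02
tcp_pos: [0.6082, -0.2335, 0.0318]
tool_rot: [0.8, 0.601, 0.0, 0.0]
force: [0.5, 0.3, -0.8]
finger_gap: 0.371
```

```bash
python3 - <<'E'
from h import *
s=manip.sense();print(s["tcp_pos"],psi_of(s),s["force"],s["finger_gap"])
p=plan([(.6141,-.2398,.0272,74,5)],25)
E
```

```text
[ 0.60822532 -0.23348479  0.03177826] 73.81958167533668 [ 0.53467971  0.31394703 -0.7796024 ] 0.37103653409574233
{"gripper":25,"travel":[-1,1.5,1],"rotation":[0,0,0]},
{"gripper":25,"travel":[-1,1.5,1],"rotation":[0,0,0]},
{"gripper":25,"travel":[-0.5,1.5,0.5],"rotation":[0,0,0]},
{"gripper":25,"travel":[-1,1.5,1],"rotation":[0,0,0]},
{"gripper":25,"travel":[-1,1.5,1],"rotation":[0,0,0]},
end [ 614.2 -239.9   27.3] 73.8
```

>>> {"method": "send_rows", "body": {"motion": [{"gripper":25,"travel":[0,0,2.5],"rotation":[0,0,0]},{"gripper":25,"travel":[0,0,1.5],"rotation":[0,0,0]},{"gripper":25,"travel":[-1,1.5,0],"rotation":[0,0,0]},{"gripper":25,"travel":[-1,1.5,0],"rotation":[0,0,0]},{"gripper":25,"travel":[-1,1.5,0],"rotation":[0,0,0]},{"gripper":25,"travel":[0,0,0],"rotation":[0,0,0]},{"gripper":25,"travel":[0,0,0],"rotation":[0,0,0]}]}}

```text
t: 23.6
tcp_pos: [0.6116, -0.2379, 0.0274]
tool_rot: [0.8, 0.6, 0.0, 0.0]
force: [1.2, 0.6, -0.7]
finger_gap: 0.365
```

>>> {"method": "send_rows", "body": {"motion": [{"gripper":25,"travel":[-0.5,1.5,0],"rotation":[0,0,0]},{"gripper":25,"travel":[-1,1.5,0],"rotation":[0,0,0]},{"gripper":25,"travel":[0,0,0],"rotation":[0,0,0]},{"gripper":25,"travel":[0,0,0],"rotation":[0,0,0]}]}}

```text
t: 23.93
tcp_pos: [0.6138, -0.2393, 0.0272]
tool_rot: [0.8, 0.6, 0.0, -0.001]
force: [-0.1, 1.7, 0.2]
finger_gap: 0.365
```

Near the corner; seating against roll and wall in small steps.

>>> {"method": "send_rows", "body": {"motion": [{"gripper":25,"travel":[-1.5,0,0],"rotation":[0,0,0]},{"gripper":25,"travel":[0,0,0],"rotation":[0,0,0]},{"gripper":25,"travel":[0,0,0],"rotation":[0,0,0]}]}}

```text
t: 24.18
tcp_pos: [0.6136, -0.2396, 0.0273]
tool_rot: [0.8, 0.6, 0.001, -0.001]
force: [1.8, 5.9, 1.1]
finger_gap: 0.367
```

>>> {"method": "send_rows", "body": {"motion": [{"gripper":25,"travel":[0.5,1.5,0],"rotation":[0,0,0]},{"gripper":25,"travel":[0,0,0],"rotation":[0,0,0]},{"gripper":25,"travel":[0,0,0],"rotation":[0,0,0]}]}}

```text
t: 24.43
tcp_pos: [0.6146, -0.2399, 0.0271]
tool_rot: [0.8, 0.6, 0.0, -0.001]
force: [0.6, 5.3, 0.1]
finger_gap: 0.371
```

>>> {"method": "send_rows", "body": {"motion": [{"gripper":25,"travel":[-1,0,0],"rotation":[0,0,0]},{"gripper":25,"travel":[0,0,0],"rotation":[0,0,0]},{"gripper":25,"travel":[0,0,0],"rotation":[0,0,0]}]}}

```text
t: 24.68
tcp_pos: [0.6145, -0.24, 0.0271]
tool_rot: [0.8, 0.6, 0.001, -0.002]
force: [0.8, 6.7, 0.1]
finger_gap: 0.369
```

>>> {"method": "send_rows", "body": {"motion": [{"gripper":25,"travel":[0,1.5,0],"rotation":[0,0,0]},{"gripper":25,"travel":[0,0,0],"rotation":[0,0,0]},{"gripper":25,"travel":[0,0,0],"rotation":[0,0,0]}]}}

```text
t: 24.93
tcp_pos: [0.6148, -0.2401, 0.027]
tool_rot: [0.8, 0.6, -0.0, -0.003]
force: [-1.7, 7.9, 2.0]
finger_gap: 0.368
```

>>> {"method": "send_rows", "body": {"motion": [{"gripper":25,"travel":[0,1,0],"rotation":[0,0,0]},{"gripper":25,"travel":[0,0,0],"rotation":[0,0,0]},{"gripper":25,"travel":[0,0,0],"rotation":[0,0,0]}]}}

```text
t: 25.18
tcp_pos: [0.615, -0.2402, 0.027]
tool_rot: [0.8, 0.6, -0.001, -0.004]
force: [-3.6, 8.1, 4.0]
finger_gap: 0.368
```

>>> {"method": "send_rows", "body": {"motion": [{"gripper":25,"travel":[1.5,-2,0],"rotation":[0,0,0]},{"gripper":25,"travel":[0,0,0],"rotation":[0,0,0]},{"gripper":52,"travel":[0,0,0],"rotation":[0,0,0]},{"gripper":52,"travel":[0,0,0],"rotation":[0,0,0]},{"gripper":52,"travel":[0,0,0],"rotation":[0,0,0]},{"gripper":52,"travel":[0,0,0],"rotation":[0,0,0]},{"gripper":52,"travel":[0,0,-8],"rotation":[0,0,0]},{"gripper":52,"travel":[0,0,-20],"rotation":[0,0,0]},{"gripper":52,"travel":[0,0,-30],"rotation":[0,0,0]},{"gripper":52,"travel":[0,0,-35],"rotation":[0,0,0]},{"gripper":52,"travel":[0,0,-35],"rotation":[0,0,0]},{"gripper":52,"travel":[0,0,-20],"rotation":[0,0,0]}]}}

```text
t: 26.18
tcp_pos: [0.6175, -0.2423, 0.1804]
tool_rot: [0.8, 0.6, 0.001, 0.003]
force: [0.2, 0.1, -0.1]
finger_gap: 0.609
```

>>> {"method": "send_rows", "body": {"motion": [{"gripper":52,"travel":[15,0,-20],"rotation":[0,0,0]},{"gripper":52,"travel":[30,0,0],"rotation":[0,0,0]},{"gripper":52,"travel":[35,0,0],"rotation":[0,0,0]},{"gripper":52,"travel":[35,0,0],"rotation":[0,0,0]},{"gripper":52,"travel":[35,0,0],"rotation":[0,0,0]},{"gripper":52,"travel":[30,0,0],"rotation":[0,0,0]},{"gripper":52,"travel":[30,0,0],"rotation":[0,0,0]},{"gripper":52,"travel":[20,0,0],"rotation":[0,0,0]},{"gripper":52,"travel":[0,0,0],"rotation":[0,0,0]}]}}

```text
t: 26.93
tcp_pos: [0.6807, -0.0156, 0.1962]
tool_rot: [0.798, 0.602, 0.001, 0.0]
force: [0.5, -0.1, 0.3]
finger_gap: 0.611
```

```bash
python3 - <<'E'
from h import *
a=crop("side",(290,270,400,370),5,0)[:,:,::-1];T=manip.snapshot("top");b=crop("top",(345,165,425,265),5,0,T)[:,:,::-1][:500]
# predicted open edge line (z=0) and bottle outlines check on side crop
c=np.array([.592,-.2913]);ax=np.array([.288,-.9576]);ay=np.array([.9576,.288]);a=a.copy()
L=[proj("side",[*(c-.063*ax+s*ay),0]) for s in(-.053,.053)]
L=[tuple(int(v) for v in (p-[290,270])*5+2) for p in L]
cv2.line(a,L[0],L[1],(0,255,0),1)
cv2.imwrite("pics/c8.png",np.hstack([a,b])[:,:800]);print(a.shape,b.shape,L)
E
```

```text
(500, 550, 3) (500, 400, 3) [(99, 252), (312, 172)]
```

View pics/c8.png

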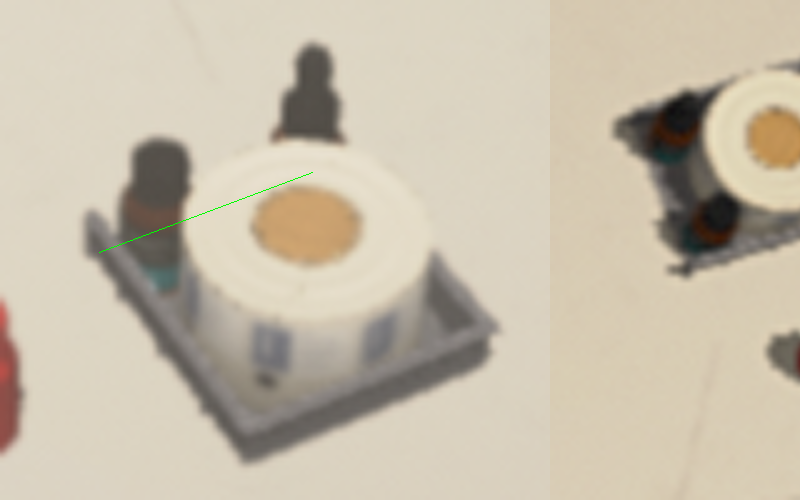

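Both bottles stand upright in the corners against roll and wall, inside the open edge. The tool drifted near the machine without contact, so I'll withdraw it upward and toward the robot, then check the bystanders numerically.

>>> {"method": "send_rows", "body": {"motion": [{"gripper":52,"travel":[0,0,-25],"rotation":[0,0,0]},{"gripper":52,"travel":[0,-20,-25],"rotation":[0,0,0]},{"gripper":52,"travel":[0,-30,0],"rotation":[0,0,0]},{"gripper":52,"travel":[0,-30,0],"rotation":[0,0,0]},{"gripper":52,"travel":[0,-30,0],"rotation":[0,0,0]},{"gripper":52,"travel":[0,-30,0],"rotation":[0,0,0]},{"gripper":52,"travel":[0,-30,0],"rotation":[0,0,0]},{"gripper":52,"travel":[0,0,0],"rotation":[0,0,0]}]}}

```text
t: 27.7
tcp_pos: [0.5091, 0.0279, 0.245]
tool_rot: [0.8, 0.6, -0.003, -0.003]
force: [-0.2, -0.5, -0.5]
finger_gap: 0.61
```

```bash
python3 - <<'E'
from h import *
s=manip.sense();print(s["t"],s["tcp_pos"],s["force"])
i0=cv2.imread("pics/side0.png");i1=manip.snapshot("side")[:,:,::-1]
T0=cv2.imread("pics/top0.png");T1=manip.snapshot("top")[:,:,::-1]
for n,a,b,box in(("e1S",i0,i1,(310,232,335,264)),("e2S",i0,i1,(250,198,275,228)),("e1T",T0,T1,(303,188,322,207)),("e2T",T0,T1,(253,223,271,242)),("redS",i0,i1,(275,325,297,362)),("blueS",i0,i1,(248,140,264,172)),("cardS",i1,i1,(335,295,370,330)),("cardT",T1,T1,(384,180,412,205))):
    x0,y0,x1,y1=box
    for im in(a,b):
        h=cv2.cvtColor(np.ascontiguousarray(im[y0:y1,x0:x1]),cv2.COLOR_BGR2HSV);m=h[...,1]>100
        v,u=np.nonzero(m);print(n,(u.mean()+x0).round(1),(v.mean()+y0).round(1),m.sum(),end=" | ")
    print()
# bottle tops
def dark(im,box,thr):
    x0,y0,x1,y1=box;m=(im[y0:y1,x0:x1].max(2)<thr);v,u=np.nonzero(m);return u.min()+x0,u.max()+x0,v.min()+y0,u[v<v.min()+3].mean()+x0
c=np.array([.592,-.2913]);ax=np.array([.288,-.9576]);ay=np.array([.9576,.288])
for nm,box,z in(("cap",(310,295,330,318),.068),("drop",(344,276,360,298),.094)):
    u0,u1,v0,u=dark(i1,box,110);p=onz("side",u,v0+2.5,z)[:2]-c;print(nm,u0,u1,v0,u,"tray",(p@ax).round(4),(p@ay).round(4))
cv2.imwrite("pics/c9.png",np.hstack([crop("",(200,190,340,270),5,0,i1)[:400,:700]]))
E
```

```text
27.7 [0.50909845 0.0278669  0.24495738] [-0.19267894 -0.54076074 -0.51067336]
e1S 321.8 250.5 73 | e1S 321.8 250.3 86 | 
e2S 262.2 216.6 36 | e2S 262.2 215.2 80 | 
e1T 311.9 197.4 69 | e1T nan nan 0 | 
e2T 261.2 232.3 76 | e2T nan nan 0 | 
redS 285.0 344.7 416 | redS 285.0 344.6 413 | 
blueS 255.9 157.0 98 | blueS 256.2 157.7 149 | 
cardS 350.9 314.6 194 | cardS 350.9 314.6 194 | 
cardT 390.4 192.2 105 | cardT 390.4 192.2 105 | 
cap 314 326 299 321.8076923076923 tray -0.0401 -0.0376
drop 346 356 280 352.3333333333333 tray -0.037 0.0314<stdin>:9: RuntimeWarning: Mean of empty slice.
  ret = ret.dtype.type(ret / rcount)
```

```bash
python3 -c "
from station import manip
print(manip.sign_off())"
```

```text
the job is handed in; nothing more can be done
None
```

The tray is packed as asked and the job was handed in at about 28 s of robot time, well under the 72 s limit.

- **Roll:** I slid it between the two empty bottles with two spread fingertips and pushed it in until it stopped against the back wall, at about 12 N. It had not moved in the last picture.
- **Bottles:** I stood the capped bottle in the near corner and the dropper in the far corner. While still gripped, I pressed each one against the roll and its side wall with under 10 N.
- **Fit at the open edge:** At release the gripper stood at tray (-43, -36) mm for the capped bottle and (-42, +37) mm for the dropper. Their outer faces should therefore sit about 4 mm inside the edge. The last picture shows both upright and inside.
- **Checks that disagreed:** A rough camera estimate of the bottle tops put the capped bottle at (-40, -38) mm and the dropper at (-37, +31) mm. I trusted the gripper readings because the top of the dropper is hard to locate in the side view. I did not press the bottles again after letting go.
- **Everything else:** The side view shows both empty bottles, the red look-alike and the blue one I checked where they started. The arm blocked the top view of the empties, so that cross-check failed. The gripper also passed close to the label machine while withdrawing, and I felt no contact force.

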